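Load the marking dock over its ramp

TASK

Raise the dock's hood until its springs hold it open, and lay every aluminium block flat in the orange crate while the crate waits at the foot of the ramp, side by side and none on top of another. Then slide the loaded crate up the ramp, without lifting it off, until its rear edge drops behind the lip, and swing the hood shut over it. Leave the rings, the loupe and the clear parts box where they are.

Things in the scene. Friction and masses are not known exactly. Their poses are not given: they have to be found in the camera images.
- dock: fixed grey loading dock with yellow side rails. Origin on the bench (z = 0) under the middle of the lip; x points up the ramp, y left, z up. Along x (mm): ramp, 26 high at the lip, from -104 to -4; lip 26 high, -4 to +4; then a pocket to +116 with an end wall. Walls 49 high, 122 apart inside; ramp rails 12 above the ramp. Before the ramp, rails 12 high on the bare bench from -220, narrowing to 122 apart
- dock_pocket (a point): centre of the pocket floor, 60 mm past the dock's origin and 16 mm above the bench: 10 mm lower than the lip. The pocket is 112 x 122 mm inside; axes as the dock's. Under the shut hood (underside 50 mm above the bench) the crate cannot be pushed in, and stacked blocks do not fit
- hood (a joint): angle of the hood over the pocket, rad: 0 shut, 1.57 fully open (stop). The hinge runs along the dock's x on its left (+y) wall; the free edge with the handle is on the right and swings up and to the left. Spring hinge: let go below about 0.75 it falls slowly shut, above about 0.9 it slowly rises to 1.57 by itself and stays. Lifting at the handle takes about 1 N
- hood_handle (a point): middle of the black bar handle on the hood: a round bar 12 mm thick, 68 mm long along the dock's x, on two posts, 34 mm above the hood's top face (40 mm from its underside); moves with the hood; axes are the hood's own (x along the bar, z away from the hood's top face). When the hood is shut it is 90 mm above the bench
- hood_hinge (a point): middle of the hood's hinge line, 50 mm above the bench; the handle bar lies 112 mm from it to the dock's right and 40 mm up when shut; x along the hinge
- crate: loose shallow open orange crate, 102 (own x, up the ramp) x 116 (own y) x 24 mm, walls 3 mm, floor 5 mm, about 0.35 kg. Origin at the centre of its underside. Starts at the foot of the ramp between the guide rails, centre about 164 mm before the lip. Seated, its origin lies 55 to 65 mm past the dock's origin in x and 16 mm above the bench
- block_a_mid (a point): aluminium block, a bar 22 x 45 x 18 mm (own x, y, z) lying flat on the bench, about 50 g; this point is its centre, 9 mm above its underside; may be absent. The left ones stand before the lift stage, whose table begins at about x = 0.49 m, 126 to 140 mm above the bench: lean the gripper back towards the robot there (left of y = -0.2 m)
- block_b_mid (a point): aluminium block, a bar 22 x 45 x 18 mm (own x, y, z) lying flat on the bench, about 50 g; this point is its centre, 9 mm above its underside; may be absent. The left ones stand before the lift stage, whose table begins at about x = 0.49 m, 126 to 140 mm above the bench: lean the gripper back towards the robot there (left of y = -0.2 m)
- block_c_mid (a point): aluminium block, a bar 22 x 45 x 18 mm (own x, y, z) lying flat on the bench, about 50 g; this point is its centre, 9 mm above its underside; may be absent. The left ones stand before the lift stage, whose table begins at about x = 0.49 m, 126 to 140 mm above the bench: lean the gripper back towards the robot there (left of y = -0.2 m)
- block_d_mid (a point): aluminium block, a bar 22 x 45 x 18 mm (own x, y, z) lying flat on the bench, about 50 g; this point is its centre, 9 mm above its underside; may be absent. The left ones stand before the lift stage, whose table begins at about x = 0.49 m, 126 to 140 mm above the bench: lean the gripper back towards the robot there (left of y = -0.2 m)
- block_e_mid (a point): aluminium block, a bar 22 x 45 x 18 mm (own x, y, z) lying flat on the bench, about 50 g; this point is its centre, 9 mm above its underside; may be absent. The left ones stand before the lift stage, whose table begins at about x = 0.49 m, 126 to 140 mm above the bench: lean the gripper back towards the robot there (left of y = -0.2 m)
- block_f_mid (a point): aluminium block, a bar 22 x 45 x 18 mm (own x, y, z) lying flat on the bench, about 50 g; this point is its centre, 9 mm above its underside; may be absent. The left ones stand before the lift stage, whose table begins at about x = 0.49 m, 126 to 140 mm above the bench: lean the gripper back towards the robot there (left of y = -0.2 m)
- loupe: bystander: black loupe, 34 mm across, 31 high; origin under its centre
- ring_big: bystander: ring, 30 mm across, 10 high; origin under its centre
- ring_small: bystander: ring, 26 mm across, 16 high; origin under its centre
- small_box: bystander: small clear box of parts, 53 x 65 x 26 mm; origin under its centre
There are look-alikes about, which are no part of the job. What is shaped like the part that bears block_d_mid but pink is not meant.

How it is judged (in metres and radians):
On the way, in this order (a step that is already met when the one before it is completed fails the run):
1. the hood stands open by itself and every block lies in the crate, released, with the crate still at the foot of the ramp (value of joint hood above 1.2 rad and contact force between the fingers and anything else below 0.3 N and x of crate in the frame of dock below -0.12 m and height (world z) of crate below 0.008 m and x of block_a_mid in the frame of crate between -0.049 and 0.049 m and y of block_a_mid in the frame of crate between -0.056 and 0.056 m and z of block_a_mid in the frame of crate between 0 and 0.022 m and x of block_b_mid in the frame of crate between -0.049 and 0.049 m and y of block_b_mid in the frame of crate between -0.056 and 0.056 m and z of block_b_mid in the frame of crate between 0 and 0.022 m and x of block_c_mid in the frame of crate between -0.049 and 0.049 m and y of block_c_mid in the frame of crate between -0.056 and 0.056 m and z of block_c_mid in the frame of crate between 0 and 0.022 m and x of block_d_mid in the frame of crate between -0.049 and 0.049 m and y of block_d_mid in the frame of crate between -0.056 and 0.056 m and z of block_d_mid in the frame of crate between 0 and 0.022 m and x of block_e_mid in the frame of crate between -0.049 and 0.049 m and y of block_e_mid in the frame of crate between -0.056 and 0.056 m and z of block_e_mid in the frame of crate between 0 and 0.022 m and x of block_f_mid in the frame of crate between -0.049 and 0.049 m and y of block_f_mid in the frame of crate between -0.056 and 0.056 m and z of block_f_mid in the frame of crate between 0 and 0.022 m), for 0.2 s.
2. the crate is on its way up, tilted on the ramp (x of crate in the frame of dock between -0.09 and -0.01 m and angle between crate's own z axis and vertical above 0.12 rad and contact force between crate and dock above 0.3 N), for 0.1 s.
3. the crate has dropped behind the lip, with the hood still open (x of crate in the frame of dock between 0.053 and 0.069 m and z of crate in the frame of dock between 0.012 and 0.02 m and angle between crate's own z axis and vertical below 0.06 rad and value of joint hood above 1 rad), for 0.2 s.
At the end, for the whole second after the job is handed in: The crate sits level in the pocket behind the lip (origin 53 to 69 mm past the dock's, underside within 4 mm of the pocket floor, tilt under 0.06 rad), every block lies in it in one layer (centre under 22 mm above the crate's underside), and the hood is shut (under 0.06 rad), all at rest (x of crate in the frame of dock between 0.053 and 0.069 m and z of crate in the frame of dock between 0.012 and 0.02 m and angle between crate's own z axis and vertical below 0.06 rad and x of block_a_mid in the frame of crate between -0.049 and 0.049 m and y of block_a_mid in the frame of crate between -0.056 and 0.056 m and z of block_a_mid in the frame of crate between 0 and 0.022 m and x of block_b_mid in the frame of crate between -0.049 and 0.049 m and y of block_b_mid in the frame of crate between -0.056 and 0.056 m and z of block_b_mid in the frame of crate between 0 and 0.022 m and x of block_c_mid in the frame of crate between -0.049 and 0.049 m and y of block_c_mid in the frame of crate between -0.056 and 0.056 m and z of block_c_mid in the frame of crate between 0 and 0.022 m and x of block_d_mid in the frame of crate between -0.049 and 0.049 m and y of block_d_mid in the frame of crate between -0.056 and 0.056 m and z of block_d_mid in the frame of crate between 0 and 0.022 m and x of block_e_mid in the frame of crate between -0.049 and 0.049 m and y of block_e_mid in the frame of crate between -0.056 and 0.056 m and z of block_e_mid in the frame of crate between 0 and 0.022 m and x of block_f_mid in the frame of crate between -0.049 and 0.049 m and y of block_f_mid in the frame of crate between -0.056 and 0.056 m and z of block_f_mid in the frame of crate between 0 and 0.022 m and value of joint hood below 0.06 rad and linear speed of crate below 0.02 m/s); the robot touches nothing.
It fails at once if the crate is lifted off (more than 45 mm above the bench) instead of slid up the ramp (z of crate in the frame of dock above 0.045 m).
It fails at once if a bystander (ring, loupe or parts box) is moved by more than 6 cm (distance of any of loupe, ring_big, ring_small, small_box from where it was at the start of the episode above 0.06 m).
Of block_a, block_b, block_c, block_d, block_e, block_f only 3 to 5 are there at a start; the rules pass over those that are not, and their reading is None.
At some moment in a run one of block_a, block_b, block_c, block_d, block_e, block_f may be knocked a few centimetres aside while the robot is not near it.
Once in a run the grip may slacken for a moment while it holds something.
It also fails if it takes over 208 s, if anything falls off the work surface, if the arm or the gripper's body presses on something with over 40 N, if the wrist force passes 120 N, or if a joint passes its speed limit or range.

ROBOT

A 7-joint arm with a two-finger parallel gripper is mounted at the origin on a cart in front of the work surface, level with it; the furniture and walls round the work are solid. World frame = base frame: x ahead of the robot, y to its left, z up, the work surface at z = 0. Lengths are in mm, angles in rad, forces in N, time in s.
With the tool pointing down it reaches from about 350 to 900 mm from the base axis. Payload 8.1 kg.
Tool frame: the origin (TCP) lies at the centre of the arm's flange, where the gripper is bolted on; the fingertips stand 173 mm ahead of it and the grasp point (between the pads) lies 155 mm ahead of it; x points along the fingers, y is the direction in which the jaws open and shut, and the axes are right-handed (so a half turn about x gives the same grasp; the last joint's range is limited). The gripper opens to 85 mm and grips with 20 to 120 N. Pads are 22 mm wide; open, the fingers measure 114 mm over their backs; the gripper's body (76 mm by 85 mm) begins 54 mm behind the grasp point. The pads swing forward as they close: fully open they stand 13 mm farther back than shut.
Start: joints at [-1.279, 0.434, 0.025, 1.573, -0.012, 1.134, -0.075], TCP at [240.413, 576.918, 404.723] pointing down, gripper open.
Joint ranges: [-2.62, 2.62], [-0.44, 2.09], [-1.27, 1.32], [0.08, 2.57], [-1.32, 4.46], [0.12, 2], [-2.74, 2.74]. Speed limits (rad/s): [2.22, 2.22, 3.01, 3.01, 3.14, 3.14, 3.14].

INTERFACE

Orientations are given as a unit quaternion [x, y, z, w].
In Python, from rig import manip, viewer, ticket, finder gives the robot as it stands.
- The arm moves only by the tool move_arm, never from a script. Its argument "deltas" is a list of rows, each a list of 2 entries, a list of its own where there are three numbers: the shift along the tool's x, y, z in mm, then the turn, a rotation vector about the tool's x, y, z in degrees. In form: [[[x, y, z], [rx, ry, rz]], ...]. A call has 1 to 12 rows; each row shifts and turns the pose as measured when the row begins, along the tool's axes as they then stand; what a row does not reach is not made up. A row lasts 1/10 s, in which the tool goes at most 50 mm and 8.59 degrees, less where a joint would pass 70% of its speed; a pose out of reach is approached as far as the arm can. A call is refused whole if a number of a shift passes 50 or a number of a turn 8.59, either way. A call with a gripper value outside its range is refused whole. "jaw" is the closure in counts, from 0 (fully open) to 255 (shut), set as the call begins (left out, the last holds). The fingers move at their own pace and stop on an object; "squeeze" is the grip in N (left out, the last holds). Time passes only in rows, so rows that do not move let the fingers close. It gives the time, the measured TCP pose, the force and the opening at its end, in the units of the state.
- manip.observe(): the state, without advancing time (a new reading comes with each control period).
- viewer.capture(name): name is "scene" or "top"; returns a dict with "img" (420x560x3 uint8, blue, green, red), "range_z" (420x560 float32, mm along the optical axis (not along the pixel's ray), 0 where there is no reading), "fx", "fy", "cx", "cy" (pixels), "rvec" (rotation vector, rad) and "tvec" (3), from world to camera coordinates, as OpenCV has them. Camera axes: x right, y down, z forward; pixel columns grow to the right and rows downward; lengths in mm; the calibration is good to about 2 mm. A picture is of the moment at which its call begins.
- ticket.sign_off(): hands the job in, once; it reports no verdict.
Trained networks look in a picture, given as the dict that the camera call returned (one of the last four; its "shot" number tells which), for a name from the list of things; names that differ only in an ending like _2 or _b are one class to them, and where a whole thing is asked for, a point or a joint stands for the part that bears it (a point fixed in the world has none). Each returns a list of dicts, best first, with "confidence" (0 to 1); they miss things now and then, are a little off and sometimes report something else, mostly with a low value. They report only what shows in the picture. A call takes as long as a camera call. They do not tell look-alikes from the thing itself.
- finder.boxes_of(label, picture): "centre" ([column, row] in pixels, amid what is visible of it).
- finder.regions_of(label, picture): "region" (420x560 bool, what is visible of it) and "centre" ([column, row] in pixels, amid what is visible of it).
The state is a dict: "t": time; "qpos": joint angles; "dq": joint speeds; "effort": joint torques, N m; "eef_pos": TCP position; "tool_rot": TCP orientation; "force": force on the tool from outside, world axes, zero at the start; "moment": the same for the moment, N m; "grip_width": finger opening in mm.
Only numpy, scipy, OpenCV 4.12 (cv2) and the standard library are available. Lean on these libraries where they do the work, as an engineer would, in place of code of your own. Each camera call takes 0.05 s, during which the arm holds its last target.

## Working session

There is one attempt and no reset: what is moved stays moved. The work goes in short steps, Python scripts to look and compute and a tool call to move; the robot and the scene stay as the last step left them, time stands still between calls to the robot, and variables do not carry over. Pictures are saved under pics/ and viewed, and the job is handed in when it is done.

Besides the shell and the picture viewer there is one more tool, called after ">>>" as a command line: name --argument value ..., lists and objects as JSON in quotes. move_arm: Moves the arm, as the interface text tells. Its arguments: {"type":"object","properties":{"deltas":{"type":"array"},"jaw":{"type":"number"},"squeeze":{"type":"number"}},"required":["deltas"]}

```bash
ls -la; mkdir -p pics; cat > h.py <<'E'
import numpy as np, cv2
from scipy.spatial.transform import Rotation as R
from rig import manip, viewer, ticket, finder
def cam(c):
    Rm,_=cv2.Rodrigues(np.array(c["rvec"],float)); t=np.array(c["tvec"],float).ravel(); return Rm,t
def px2w(c,u,v,z=None):
    Rm,t=cam(c)
    if z is None: z=float(c["range_z"][int(round(v)),int(round(u))])
    p=np.array([(u-c["cx"])/c["fx"]*z,(v-c["cy"])/c["fy"]*z,z])
    return Rm.T@(p-t)
def px2plane(c,u,v,h):
    Rm,t=cam(c); o=-Rm.T@t; d=Rm.T@np.array([(u-c["cx"])/c["fx"],(v-c["cy"])/c["fy"],1]); return o+d*(h-o[2])/d[2]
def w2px(c,p):
    Rm,t=cam(c); q=Rm@np.array(p,float)+t; return c["fx"]*q[0]/q[2]+c["cx"],c["fy"]*q[1]/q[2]+c["cy"]
def cloud(c):
    z=c["range_z"]; v,u=np.mgrid[:z.shape[0],:z.shape[1]]
    P=np.stack([(u-c["cx"])/c["fx"]*z,(v-c["cy"])/c["fy"]*z,z],-1); Rm,t=cam(c)
    W=(P-t)@Rm; W[z<=0]=np.nan; return W
E
python3 - <<'E'
from h import *
s=manip.observe(); print(s)
for n in ("scene","top"):
    c=viewer.capture(n); cv2.imwrite(f"pics/{n}0.png",c["img"]); Rm,t=cam(c); print(n,-Rm.T@t, c["fx"])
    for l in ["dock","crate","block_a_mid","hood_handle","hood","loupe","ring_big","ring_small","small_box"]:
        print(l,[(np.round(d["centre"]).tolist(),round(d["confidence"],2)) for d in finder.boxes_of(l,c)])
E
```

```text
total 12
drwxr-xr-x  3 agent agent 4096 Dec  7 06:58 .
drwxr-xr-x 23 root  root  4096 Dec  7 06:58 ..
drwxr-xr-x  2 agent agent 4096 Dec  7 06:58 pics
{'t': 0.0, 'qpos': array([-1.2785773 ,  0.43523298,  0.02498337,  1.57409034, -0.01158928,
        1.13400615, -0.07512714]), 'dq': array([ 0.00043632,  0.00135343, -0.00085553, -0.0030282 ,  0.00059767,
       -0.00202658,  0.00110412]), 'effort': array([ 7.16781615e-04, -6.70465708e+01,  1.02528736e+00, -3.16222358e+01,
        1.54800271e-02,  1.27770816e-02,  2.79261491e-05]), 'eef_pos': array([240.3481414 , 576.68906913, 403.9222795 ]), 'tool_rot': array([ 0.13815979,  0.69342091, -0.13928013,  0.69331115]), 'force': array([-0.16128454, -0.38221286, -0.70458777]), 'moment': array([ 0.00913307,  0.02215415, -0.00363792]), 'grip_width': 85.5736162341884}
scene [  18.31222839 -813.32695995  792.07944756] 478.7372754778327
dock [([335.0, 236.0], 0.82)]
crate [([270.0, 268.0], 0.82)]
block_a_mid [([191.0, 187.0], 0.7), ([166.0, 181.0], 0.56)]
hood_handle [([354.0, 215.0], 0.84), ([209.0, 202.0], 0.22)]
hood [([353.0, 214.0], 0.92)]
loupe [([372.0, 331.0], 0.64)]
ring_big []
ring_small [([389.0, 319.0], 0.48)]
small_box [([411.0, 303.0], 0.63), ([333.0, 234.0], 0.35)]
top [ 456.59923452 -168.74244156 1162.5352292 ] 415.4502697906904
dock [([314.0, 177.0], 0.61)]
crate [([305.0, 244.0], 0.93)]
block_a_mid [([183.0, 239.0], 0.67)]
hood_handle [([316.0, 164.0], 0.75)]
hood [([314.0, 161.0], 0.88)]
loupe [([396.0, 226.0], 0.53), ([314.0, 162.0], 0.3)]
ring_big []
ring_small [([392.0, 203.0], 0.47)]
small_box [([398.0, 183.0], 0.96)]
```

```bash
python3 - <<'E'
import cv2
for n in("scene","top"):
    i=cv2.imread(f"pics/{n}0.png"); cv2.imwrite(f"pics/{n}0b.png",cv2.resize(i,(800,600),interpolation=cv2.INTER_CUBIC))
i=cv2.imread("pics/top0.png"); cv2.imwrite("pics/top0c.png",cv2.resize(i[110:310,130:430],(800,533),interpolation=cv2.INTER_CUBIC))
i=cv2.imread("pics/scene0.png"); cv2.imwrite("pics/scene0c.png",cv2.resize(i[120:370,120:440],(768,600),interpolation=cv2.INTER_CUBIC))
E
```

```text
(no output)
```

View pics/scene0b.png

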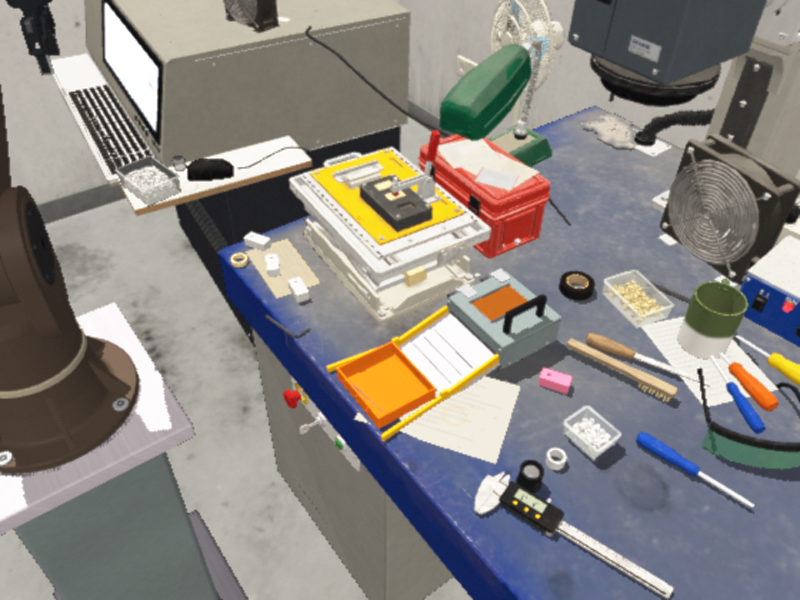

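View pics/top0b.png

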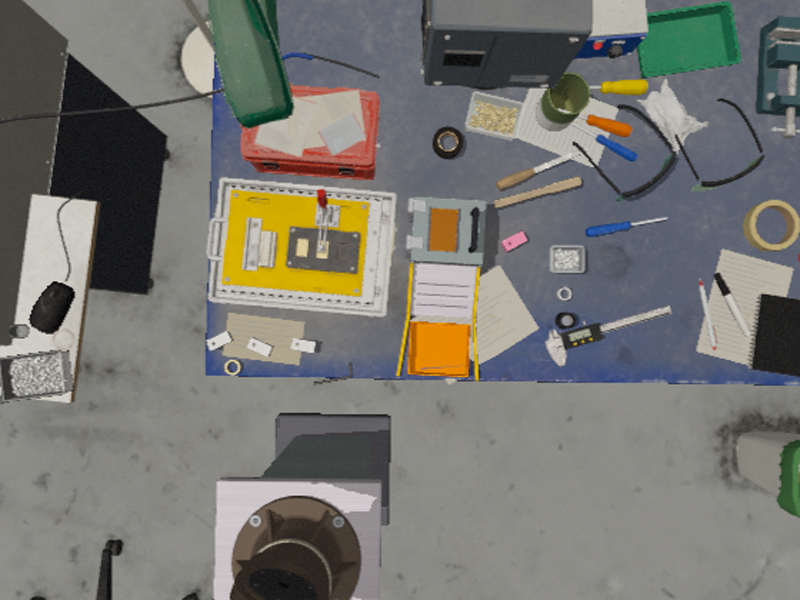

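View pics/top0c.png

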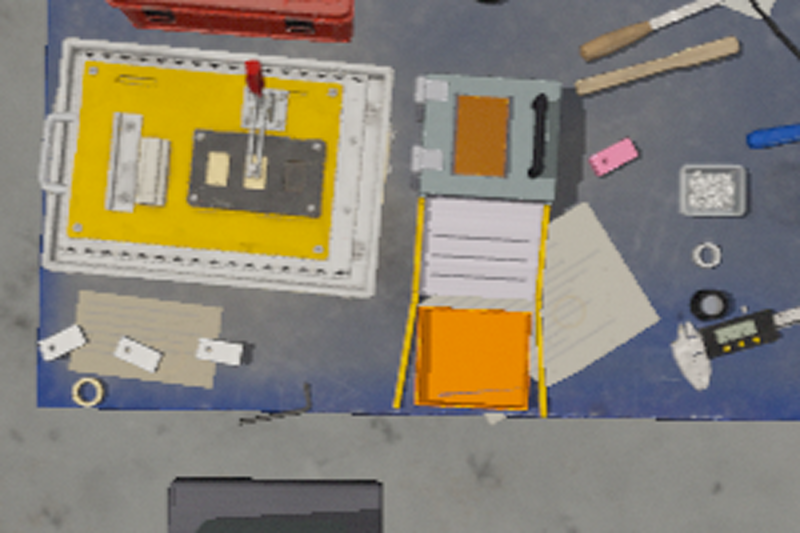

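View pics/scene0c.png

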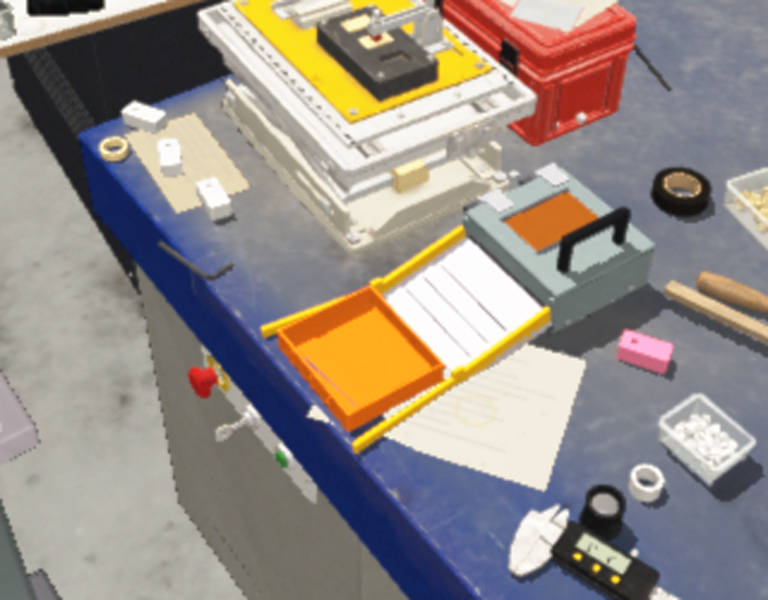

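Three white-grey blocks lie on the left, at top-crop px ~(62,343), (138,353) and (222,351). The pink one at (614,156) is the decoy, and the cream pieces on the stage are fixtures. Next I measure.

```bash
python3 - <<'E'
from h import *
c=viewer.capture("top"); W=cloud(c); np.set_printoptions(precision=1,suppress=True)
for l in ["block_a_mid","crate","hood","hood_handle","dock","loupe","ring_small","ring_big","small_box"]:
    for d in finder.regions_of(l,c):
        m=d["region"]; P=W[m]; P=P[~np.isnan(P[:,0])]
        print(l,round(d["confidence"],2),np.round(d["centre"]),len(P),np.median(P,0),P.min(0),P.max(0), c["img"][m].mean(0))
s=viewer.capture("scene"); Ws=cloud(s)
for l in ["block_a_mid","crate","hood_handle"]:
    for d in finder.regions_of(l,s):
        m=d["region"]; P=Ws[m]; P=P[~np.isnan(P[:,0])]
        print("S",l,round(d["confidence"],2),np.round(d["centre"]),len(P),np.median(P,0),P.min(0),P.max(0), s["img"][m].mean(0))
# white blobs in region, by height
np.save("W0.npy",W); np.save("I0.npy",c["img"])
for (u,v) in [(153,239),(182,242),(213,242),(360,168)]:
    print(u,v,px2plane(c,u,v,18), W[v,u])
# edges of table
for u in (200,280,330): print([ (v,np.round(W[v,u],0).tolist()) for v in range(258,272,3)])
# height map print around
cv2.imwrite("pics/hm.png",cv2.resize(np.clip(np.nan_to_num(W[...,2])[110:310,130:430]*1.5+20,0,255).astype(np.uint8),(800,533),interpolation=cv2.INTER_NEAREST))
i=c["img"][220:290,130:260]; cv2.imwrite("pics/bl.png",cv2.resize(i,(780,420),interpolation=cv2.INTER_CUBIC))
E
```

```text
block_a_mid 0.58 [181. 239.] 123 [409.9  76.4  18.6] [396.2  54.2   0.3] [425.9  98.7  23.6] [197.1 202.3 204.9]
block_a_mid 0.21 [315. 161.] 2362 [ 635.9 -275.8   57.7] [ 575.  -348.2   -2.5] [ 715.  -198.8  101.4] [109.8 128.  138. ]
crate 0.76 [304. 244.] 1603 [ 412.5 -267.6    6.4] [ 359.7 -328.9   -4.1] [ 464.8 -208.5   32. ] [  4.9 129.3 218.1]
hood 0.63 [316. 163.] 2407 [ 635.4 -275.6   57.6] [ 573.1 -356.9   -3. ] [ 712.3 -198.8  101.4] [109.7 127.6 137.4]
hood_handle 0.93 [316. 163.] 2385 [ 635.8 -275.6   57.6] [ 573.1 -348.2   -1.9] [ 713.5 -198.8  101.4] [110.1 128.1 138. ]
dock 0.71 [396. 225.] 145 [ 472.1 -508.2   27.8] [ 458.1 -528.2   -0.1] [ 486.2 -495.6   35.2] [74.2 71.3 71. ]
dock 0.56 [311. 179.] 4295 [ 587.6 -275.2   54.7] [ 367.  -348.2   -4.3] [ 698.3 -187.6  101.4] [134.1 150.9 160.9]
dock 0.36 [399. 183.] 460 [ 591.3 -513.3   19.6] [ 564.7 -546.2   -3.8] [ 615.8 -479.1   34.1] [157.6 160.1 160.8]
ring_small 0.48 [396. 206.] 62 [ 521.9 -510.1   14. ] [ 510.8 -525.2   -1.7] [ 536.  -497.1   21.1] [151.1 152.7 153.7]
ring_big 0.43 [183. 240.] 125 [412.   78.6  1
[... 605 characters left out ...]
-349.6   -3.4] [ 751.1 -158.    98.4] [130.3 148.2 162. ]
153 239 [419.3 155.8  18. ] [419.2 156.4  16.2]
182 242 [412.4  76.5  18. ] [412.4  76.5  18.1]
213 242 [413.9  -8.3  18. ] [413.8  -8.1  16.7]
360 168 [ 625.8 -410.6   18. ] [ 625.9 -410.7   17.2]
[(258, [368.0, 29.0, 1.0]), (261, [360.0, 29.0, 2.0]), (264, [278.0, 166.0, -808.0]), (267, [265.0, 164.0, -797.0]), (270, [251.0, 165.0, -805.0])]
[(258, [373.0, -193.0, 10.0]), (261, [364.0, -193.0, 1.0]), (264, [355.0, -194.0, 0.0]), (267, [270.0, -211.0, -808.0]), (270, [257.0, -211.0, -805.0])]
[(258, [374.0, -333.0, 4.0]), (261, [366.0, -333.0, 3.0]), (264, [358.0, -333.0, 2.0]), (267, [nan, nan, nan]), (270, [261.0, -447.0, -798.0])]
```

View pics/hm.png

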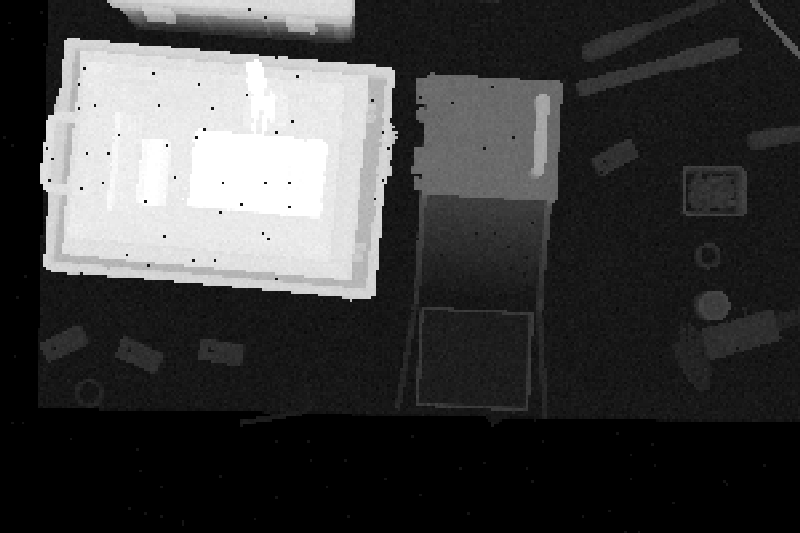

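View pics/bl.png

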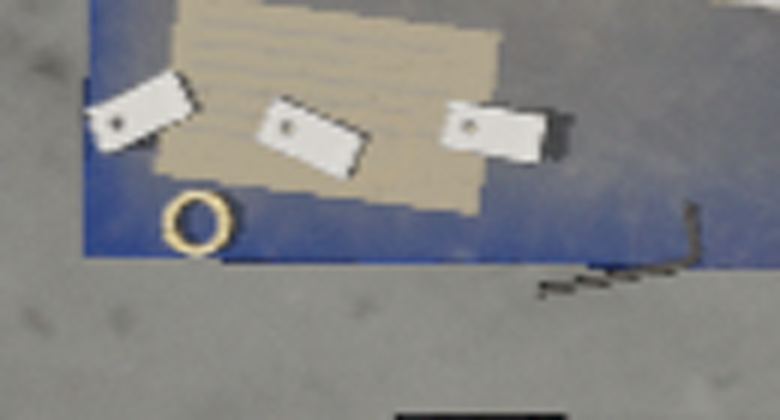

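```bash
python3 - <<'E'
from h import *
np.set_printoptions(precision=1,suppress=True)
c=viewer.capture("top"); W=cloud(c)
box=(W[...,0]>500)&(W[...,0]<740)&(W[...,1]<-185)&(W[...,1]>-370)
hb=W[box&(W[...,2]>80)]
def fit(P,name):
    r=cv2.minAreaRect(P[:,:2].astype(np.float32)); print(name,len(P),np.array(r[0]),np.array(r[1]),r[2],"medz",np.median(P[:,2]),"mean",P.mean(0)); return r
fit(hb,"handle"); x=hb-hb.mean(0); _,_,V=np.linalg.svd(x[:,:2]); print("dir",np.degrees(np.arctan2(V[0,1],V[0,0])))
fit(W[box&(W[...,2]>50)&(W[...,2]<68)&(W[...,0]>560)],"hood")
# crate rim by colour
hsv=cv2.cvtColor(c["img"],cv2.COLOR_BGR2HSV)
m=(hsv[...,0]<18)&(hsv[...,1]>200)&(W[...,0]<480)&(W[...,0]>340)&(W[...,1]<-190)&(W[...,1]>-340)
fit(W[m],"crate")
fit(W[m&(W[...,2]>16)],"rim")
y=(hsv[...,0]>18)&(hsv[...,0]<35)&(hsv[...,1]>120)&(W[...,1]<-180)&(W[...,1]>-360)&(W[...,0]<620)
for side in (-1,1):
    P=W[y&(np.sign(W[...,1]+267)==side)]
    for a in range(350,600,20):
        q=P[(P[:,0]>=a)&(P[:,0]<a+20)]
        if len(q): print(side,a,len(q),np.median(q,0))
# blocks
for (u,v) in [(153,239),(182,242),(213,242)]:
    p=px2plane(c,u,v,18)
    m=(np.hypot(W[...,0]-p[0],W[...,1]-p[1])<40)&(W[...,2]>11)&(W[...,2]<28)
    m2=m&(c["img"].min(-1)>150)
    r=fit(W[m],"blk"); r=fit(W[m2],"blkc")
    print(cv2.boxPoints(r).tolist())
E
```

```text
handle 142 [ 633.9 -322.2] [12.6 78.3] 87.90481567382812 medz 95.43988448476193 mean [ 633.5 -321.9   95.5]
dir 177.2312512746855
hood 2253 [ 636.4 -273.6] [146.9 124.1] 87.74578857421875 medz 57.55592788797483 mean [ 636.2 -271.5   57.5]
crate 358 [ 413.1 -266.2] [113.9 101.3] 88.20606994628906 medz 7.291748158832966 mean [ 410.6 -257.7   11.3]
rim 104 [ 413.1 -266.2] [113.9 101.3] 88.20606994628906 medz 23.86536988217249 mean [ 411.3 -262.7   23.5]
-1 350 21 [ 362.1 -340.1   11.4]
-1 370 19 [ 380.  -339.5   11.6]
-1 390 15 [ 399.9 -337.5   11.2]
-1 410 16 [ 418.  -336.3   13. ]
-1 430 19 [ 438.5 -335.4   11.6]
-1 450 21 [ 460.8 -332.6   19.8]
-1 470 15 [ 480.1 -334.4   16.4]
-1 490 18 [ 498.2 -334.2   21.6]
-1 510 21 [ 521.1 -335.3   24.4]
-1 530 15 [ 540.3 -336.7   32.7]
-1 550 22 [ 559.3 -336.8   35.7]
1 350 17 [ 364.1 -209.2   22.1]
1 370 23 [ 378.4 -192.8   13. ]
1 390 20 [ 400.4 -195.2   12.8]
1 410 24 [ 419.7 -197.8   12.1]
1 430 20 [ 438.9 -200.2   12.9]
1 450 28 [ 461.2 -205.    13.7]
1 470 17 [ 478.  -204.9   18. ]
1 490 18 [ 501.5 -207.    17.9]
1 510 23 [ 520.2 -206.6   
[... 527 characters left out ...]
4] 67.45188903808594 medz 18.699212510203115 mean [410.7  76.8  18.7]
blkc 123 [410.5  77.9] [43.7 21.5] 67.59458923339844 medz 18.93279338020773 mean [410.5  78.1  19. ]
[[392.2434997558594, 61.81649398803711], [412.1550598144531, 53.607357025146484], [428.8305969238281, 94.054443359375], [408.9190368652344, 102.26358032226562]]
blk 132 [415.2  -6.4] [44.8 21.9] 81.94528198242188 medz 18.660535599529364 mean [415.3  -6.6  18.5]
blkc 123 [415.1  -5.5] [42.9 21.8] 80.54905700683594 medz 18.720915497983857 mean [415.1  -5.5  18.7]
[[400.87554931640625, -24.91561508178711], [422.3382568359375, -28.48834991455078], [429.38531494140625, 13.845806121826172], [407.922607421875, 17.418540954589844]]
```

```bash
cat >> h.py <<'E'
np.set_printoptions(precision=2,suppress=True)
YAW=np.radians(-2.2); DO=np.array([576.9,-272.5,0]); DR=R.from_euler('z',YAW)
def d2w(p): return DR.apply(p)+DO
def w2d(p): return DR.inv().apply(np.array(p)-DO)
def frame(yaw,lean=0):
    """tool down; tool y (jaw) at world heading yaw deg; lean: deg, gripper body leaned back to robot (-x)"""
    y=np.array([np.cos(np.radians(yaw)),np.sin(np.radians(yaw)),0]); x=np.array([0,0,-1.]); z=np.cross(x,y)
    M=R.from_matrix(np.stack([x,y,z],1))
    return R.from_euler('y',-lean,degrees=True)*M
def plan(p,Rt,rows=None,off=155,st=None,step=45):
    """p: world grasp point target. prints rows"""
    s=st or manip.observe(); p0=np.array(s["eef_pos"]); R0=R.from_quat(s["tool_rot"])
    alt=Rt*R.from_euler('x',180,degrees=True)
    if (R0.inv()*alt).magnitude()<(R0.inv()*Rt).magnitude(): Rt=alt
    p1=np.array(p,float)-off*Rt.as_matrix()[:,0]
    rv=(R0.inv()*Rt).as_rotvec(degrees=True)
    n=rows or max(1,int(np.ceil(max(np.linalg.norm(p1-p0)/step,np.linalg.norm(rv)/7))))
    print("t",round(s["t"],1),"d",np.round(p1-p0,1),"rv",np.round(rv,1),"n",n)
    out=[]
    for k in range(n):
        Rk=R0*R.from_rotvec(rv*k/n,degrees=True)
        out.append([[round(float(a)+0.0,1) for a in Rk.inv().apply((p1-p0)/n)],[round(float(a)+0.0,2) for a in rv/n]])
    if n>1 and np.linalg.norm(rv)<0.3: print(n,"x",out[0])
    else: print(str(out).replace(" ",""))
def where(off=155):
    s=manip.observe(); M=R.from_quat(s["tool_rot"]).as_matrix(); p=s["eef_pos"]+off*M[:,0]
    print("t",round(s["t"],2),"grasp",p,"x",M[:,0],"y",M[:,1],"F",s["force"],"w",round(s["grip_width"],1)); return p,M
E
python3 - <<'E'
from h import *
where()
c=viewer.capture("top"); W=cloud(c)
for (x0,x1,y0,y1) in [(480,700,-190,160),(700,900,-190,180),(560,800,-400,-360),(350,480,-100,200)]:
    m=(W[...,0]>x0)&(W[...,0]<x1)&(W[...,1]>y0)&(W[...,1]<y1); P=W[m]; i=P[:,2].argmax(); print(P[i],np.percentile(P[:,2],99))
m=(W[...,2]>100)&(W[...,0]>470)&(W[...,0]<700)&(W[...,1]<250)&(W[...,1]>-200); P=W[m]; print("stage",P.min(0),P.max(0))
P=P[P[:,1]<-150]; print(P.min(0),P.max(0))
print("handle in dock",w2d([633.5,-321.9,90]),"crate",w2d([413,-266.2,0]))
plan([450,-100,300],frame(90)); 
E
```

```text
t 1.75 grasp [240.41 576.92 249.71] x [-0.  0. -1.] y [0.38 0.92 0.  ] F [-0.17 -1.04  0.56] w 85.3
[658.07 -63.34 262.6 ] 188.85384194661205
[895.24  70.5  272.14] 266.1669046225602
[ 759.06 -365.49  575.68] 574.7381694904641
[478.59 -87.17 131.81] 21.68871977511921
stage [ 472.23 -181.54  100.56] [699.97 147.33 262.6 ]
[ 472.39 -181.54  103.5 ] [ 691.29 -150.02  141.88]
handle in dock [ 58.45 -47.19  90.  ] crate [-164.02    0.      0.  ]
t 1.8 d [ 209.6 -676.9   50.3] rv [-22.6   0.   -0. ] n 16
[[[-3.1,-34.0,28.4],[-1.41,0.0,-0.0]],[[-3.1,-34.7,27.5],[-1.41,0.0,-0.0]],[[-3.1,-35.4,26.7],[-1.41,0.0,-0.0]],[[-3.1,-36.0,25.8],[-1.41,0.0,-0.0]],[[-3.1,-36.6,24.9],[-1.41,0.0,-0.0]],[[-3.1,-37.2,24.0],[-1.41,0.0,-0.0]],[[-3.1,-37.8,23.0],[-1.41,0.0,-0.0]],[[-3.1,-38.4,22.1],[-1.41,0.0,-0.0]],[[-3.1,-38.9,21.1],[-1.41,0.0,-0.0]],[[-3.1,-39.4,20.2],[-1.41,0.0,-0.0]],[[-3.1,-39.9,19.2],[-1.41,0.0,-0.0]],[[-3.1,-40.4,18.2],[-1.41,0.0,-0.0]],[[-3.1,-40.8,17.2],[-1.41,0.0,-0.0]],[[-3.1,-41.2,16.2],[-1.41,0.0,-0.0]],[[-3.1,-41.6,15.2],[-1.41,0.0,-0.0]],[[-3.1,-42.0,14.1],[-1.41,0.0,-0.0]]]
```

>>> move_arm --deltas '[[[-3,-34,28],[-1.4,0,0]],[[-3,-35,27],[-1.4,0,0]],[[-3,-35,27],[-1.4,0,0]],[[-3,-36,26],[-1.4,0,0]],[[-3,-37,25],[-1.4,0,0]],[[-3,-37,24],[-1.4,0,0]],[[-3,-38,23],[-1.4,0,0]],[[-3,-38,22],[-1.4,0,0]],[[-3,-39,21],[-1.4,0,0]],[[-3,-39,20],[-1.4,0,0]],[[-3,-40,19],[-1.4,0,0]],[[-3,-40,18],[-1.4,0,0]]]' --jaw 120

```text
t: 3.0
eef_pos: [401.6, 57.2, 440.8]
tool_rot: [0.031, 0.705, -0.026, 0.708]
force: [1.6, 1.5, -0.8]
grip_width: 45.4
```

```bash
python3 - <<'E'
from h import *
where(); plan(d2w([58.5,-47.5,220]),frame(87.8))
E
```

```text
t 3.0 grasp [402.08  58.24 285.78] x [ 0.    0.01 -1.  ] y [0.08 1.   0.01] F [ 1.64  1.52 -0.8 ] w 45.4
t 3.0 d [ 232.  -379.4  -65.8] rv [-2.4  0.2 -0.4] n 10
[[[6.4,-36.0,26.1],[-0.24,0.02,-0.04]],[[6.4,-36.1,26.0],[-0.24,0.02,-0.04]],[[6.4,-36.2,25.8],[-0.24,0.02,-0.04]],[[6.4,-36.3,25.7],[-0.24,0.02,-0.04]],[[6.5,-36.4,25.5],[-0.24,0.02,-0.04]],[[6.5,-36.5,25.4],[-0.24,0.02,-0.04]],[[6.5,-36.6,25.2],[-0.24,0.02,-0.04]],[[6.5,-36.7,25.1],[-0.24,0.02,-0.04]],[[6.5,-36.8,24.9],[-0.24,0.02,-0.04]],[[6.6,-36.9,24.8],[-0.24,0.02,-0.04]]]
```

>>> move_arm --deltas '[[[6,-36,26],[-0.2,0,0]],[[6,-36,26],[-0.2,0,0]],[[6,-36,26],[-0.2,0,0]],[[6,-36,26],[-0.2,0,0]],[[6,-36,26],[-0.2,0,0]],[[6,-36,26],[-0.2,0,0]],[[6,-36,25],[-0.2,0,0]],[[6,-36,25],[-0.2,0,0]],[[6,-37,25],[-0.2,0,0]],[[6,-37,25],[-0.2,0,0]],[[0,0,0],[0,0,0]]]'

```text
t: 4.1
eef_pos: [642.8, -341.4, 377.5]
tool_rot: [0.018, 0.703, -0.012, 0.71]
force: [-0.3, -0.0, -0.2]
grip_width: 45.5
```

```bash
python3 - <<'E'
from h import *
where(); plan(d2w([58.5,-47.5,120]),frame(87.8))
E
```

```text
t 4.1 grasp [ 644.36 -340.14  222.47] x [ 0.01  0.01 -1.  ] y [0.04 1.   0.01] F [-0.3  -0.01 -0.18] w 45.5
t 4.1 d [  -9.2   19.1 -102.5] rv [-0.2  0.6 -0.5] n 3
[[[34.2,6.0,-3.7],[-0.06,0.19,-0.16]],[[34.2,6.1,-3.6],[-0.06,0.19,-0.16]],[[34.2,6.2,-3.4],[-0.06,0.19,-0.16]]]
```

>>> move_arm --deltas '[[[34,6,-4],[0,0.2,-0.2]],[[34,6,-4],[0,0.2,-0.2]],[[34,7,-4],[0,0.2,-0.2]],[[0,0,0],[0,0,0]]]'

```text
t: 4.5
eef_pos: [632.4, -322.9, 272.3]
tool_rot: [0.014, 0.707, -0.017, 0.707]
force: [0.3, 1.2, -0.6]
grip_width: 45.0
```

```bash
python3 - <<'E'
from h import *
where(); plan(d2w([58.5,-47.5,90]),frame(87.8))
c=viewer.capture("scene"); cv2.imwrite("pics/s1.png",cv2.resize(c["img"][150:290,260:460],(800,560),interpolation=cv2.INTER_CUBIC))
E
```

```text
t 4.5 grasp [ 632.42 -323.45  117.26] x [ 0. -0. -1.] y [ 0.04  1.   -0.  ] F [ 0.28  1.25 -0.55] w 45.0
t 4.5 d [  1.1   0.6 -27.3] rv [-0.3  0.   0.2] n 1
[[[27.3,0.8,1.1],[-0.31,0.02,0.22]]]
```

View pics/s1.png

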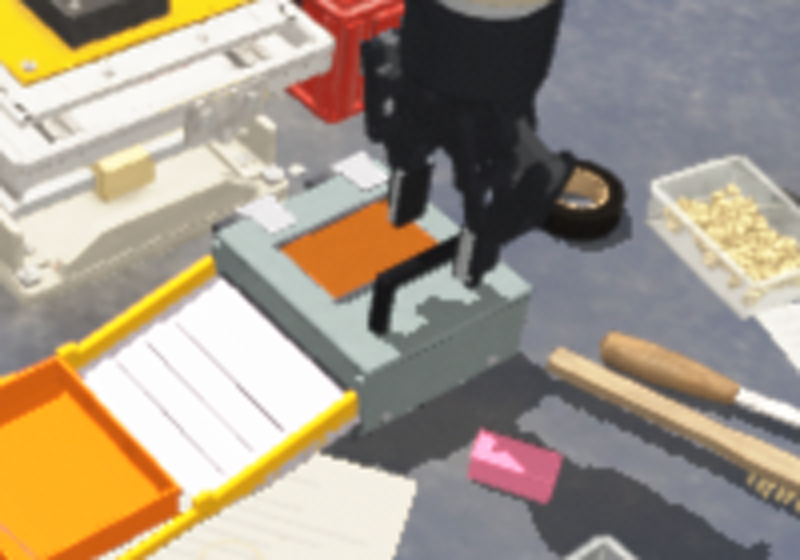

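The fingers straddle the bar (about px 430,270). Lowering, then closing.

>>> move_arm --deltas '[[[25,1,1],[-0.3,0,0.2]],[[0,0,0],[0,0,0]]]'

```text
t: 4.75
eef_pos: [635.9, -324.3, 254.4]
tool_rot: [0.012, 0.704, -0.015, 0.71]
force: [-1.0, 1.2, 0.2]
grip_width: 45.1
```

>>> move_arm --deltas '[[[0,0,0],[0,0,0]],[[0,0,0],[0,0,0]],[[0,0,0],[0,0,0]],[[0,0,0],[0,0,0]]]' --jaw 255 --squeeze 20

```text
t: 5.15
eef_pos: [637.4, -320.9, 260.5]
tool_rot: [0.013, 0.703, -0.012, 0.711]
force: [-1.8, -2.2, -1.6]
grip_width: 11.2
```

```bash
python3 - <<'E'
from h import *
p,M=where()
# arc
pd=w2d(p); print(pd)
h=np.array([pd[0],pd[1]+112,pd[2]-40]); r=np.hypot(112,40); a0=np.arctan2(40,112)
prev=pd
n=12
for k in range(1,n+1):
    a=a0+1.1*k/n; q=np.array([pd[0],h[1]-r*np.cos(a),h[2]+r*np.sin(a)]); print(k,np.round(M.T@DR.apply(q-prev),1)); prev=q
E
```

```text
t 5.15 grasp [ 639.22 -320.62  105.51] x [ 0.01  0.   -1.  ] y [0.04 1.   0.  ] F [-1.8  -2.19 -1.64] w 11.2
[ 64.12 -45.69 105.51]
1 [-10.1   4.2   0.1]
2 [-9.7  5.1  0.1]
3 [-9.1  5.9  0.1]
4 [-8.6  6.7  0.1]
5 [-7.9  7.5  0.1]
6 [-7.2  8.2  0.1]
7 [-6.4  8.8  0.1]
8 [-5.6  9.4  0.1]
9 [-4.7  9.8  0.1]
10 [-3.8 10.2  0.1]
11 [-2.8 10.5  0.1]
12 [-1.9 10.7  0.1]
```

```bash
python3 - <<'E'
from h import *
c=viewer.capture("scene"); cv2.imwrite("pics/s2.png",cv2.resize(c["img"][170:270,300:440],(784,560),interpolation=cv2.INTER_CUBIC)); where()
E
```

```text
t 5.2 grasp [ 639.2  -320.66  105.56] x [ 0.01  0.   -1.  ] y [0.04 1.   0.  ] F [-2.47  3.91 -2.84] w 10.6
```

View pics/s2.png

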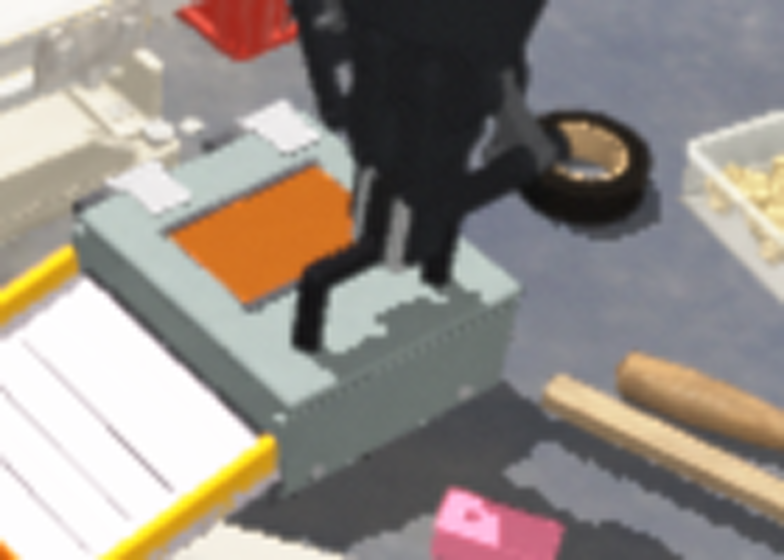

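Gripped too near the tips, so I reopen, go deeper and grip again.

>>> move_arm --deltas '[[[0,0,0],[0,0,0]],[[0,0,0],[0,0,0]],[[5,0,2],[0,0.2,-0.2]],[[6,-1,2],[0,0,0]],[[5,0,1],[0,0,0]],[[1,0,0],[0,0,0]],[[0,0,0],[0,0,0]]]' --jaw 120

```text
t: 5.9
eef_pos: [644.2, -324.9, 245.7]
tool_rot: [0.011, 0.702, -0.016, 0.712]
force: [-0.4, 0.3, -0.1]
grip_width: 45.3
```

```bash
python3 - <<'E'
from h import *
where()
E
```

```text
t 5.9 grasp [ 646.35 -325.99   90.75] x [ 0.01 -0.01 -1.  ] y [ 0.04  1.   -0.01] F [-0.37  0.3  -0.11] w 45.3
```

>>> move_arm --deltas '[[[0,2,-5],[0,-0.5,0.4]],[[1,2,-5],[0,-0.5,0.4]],[[0,0,0],[0,0,0]],[[0,0,0],[0,0,0]],[[0,0,0],[0,0,0]],[[0,0,0],[0,0,0]]]' --jaw 255 --squeeze 20

```text
t: 6.5
eef_pos: [633.4, -321.5, 245.4]
tool_rot: [0.016, 0.694, -0.012, 0.72]
force: [1.6, -1.5, -1.1]
grip_width: 10.9
```

```bash
python3 - <<'E'
from h import *
p,M=where()
E
```

```text
t 6.5 grasp [ 639.1  -320.73   90.55] x [ 0.04  0.   -1.  ] y [0.04 1.   0.01] F [ 1.62 -1.48 -1.12] w 10.9
```

>>> move_arm --deltas '[[[-10,4,0],[0,0,0]],[[-10,5,0],[0,0,0]],[[-9,6,0],[0,0,0]],[[-9,7,0],[0,0,0]],[[-8,7,0],[0,0,0]],[[-7,8,0],[0,0,0]],[[-6,9,0],[0,0,0]],[[-6,9,0],[0,0,0]]]'

```text
t: 7.3
eef_pos: [634.9, -262.8, 315.0]
tool_rot: [0.015, 0.692, -0.012, 0.722]
force: [6.9, 1.3, -7.8]
grip_width: 11.0
```

```bash
python3 - <<'E'
from h import *
p,M=where(); print(w2d(p))
E
```

```text
t 7.3 grasp [ 641.38 -262.33  160.12] x [ 0.04  0.   -1.  ] y [0.04 1.   0.  ] F [ 6.91  1.34 -7.78] w 11.0
[ 64.04  12.64 160.12]
```

>>> move_arm --deltas '[[[-4,10,0],[0,0,0]],[[-4,10,0],[0,0,0]],[[-3,10,0],[0,0,0]],[[-2,10,0],[0,0,0]],[[0,4,0],[0,0,0]]]'

```text
t: 7.8
eef_pos: [636.8, -211.4, 329.6]
tool_rot: [0.014, 0.692, -0.009, 0.722]
force: [4.5, -1.4, -1.5]
grip_width: 11.1
```

```bash
python3 - <<'E'
from h import *
p,M=where(); print(w2d(p))
E
```

```text
t 7.8 grasp [ 643.48 -210.42  174.79] x [ 0.04  0.01 -1.  ] y [0.03 1.   0.01] F [ 4.52 -1.39 -1.55] w 11.1
[ 64.15  64.59 174.79]
```

>>> move_arm --deltas '[[[0,0,0],[0,0,0]],[[0,0,0],[0,0,0]],[[-15,0,0],[0,0,0]],[[-40,0,0],[0,0,0]],[[-45,0,0],[0,0,0]],[[-40,0,0],[0,0,0]],[[0,0,0],[0,0,0]],[[0,0,0],[0,0,0]],[[0,0,0],[0,0,0]],[[0,0,0],[0,0,0]]]' --jaw 140

```text
t: 8.8
eef_pos: [625.6, -216.5, 478.4]
tool_rot: [0.017, 0.695, -0.013, 0.719]
force: [0.1, 0.8, -0.0]
grip_width: 38.5
```

```bash
python3 - <<'E'
from h import *
p,M=where()
c=viewer.capture("scene"); cv2.imwrite("pics/s3.png",cv2.resize(c["img"][100:310,140:440],(800,560),interpolation=cv2.INTER_CUBIC))
plan([413,-40,230],frame(171))
E
```

```text
t 8.8 grasp [ 630.71 -215.53  323.47] x [ 0.03  0.01 -1.  ] y [0.04 1.   0.01] F [ 0.14  0.78 -0.01] w 38.5
t 8.8 d [-212.6  176.5  -93.2] rv [-83.4   1.8   1. ] n 12
[[[7.3,13.9,-18.6],[-6.95,0.15,0.08]],[[7.3,16.0,-16.7],[-6.95,0.15,0.08]],[[7.4,17.9,-14.6],[-6.95,0.15,0.08]],[[7.5,19.5,-12.4],[-6.95,0.15,0.08]],[[7.5,20.9,-9.9],[-6.95,0.15,0.08]],[[7.6,21.9,-7.3],[-6.95,0.15,0.08]],[[7.6,22.6,-4.5],[-6.95,0.15,0.08]],[[7.7,23.0,-1.7],[-6.95,0.15,0.08]],[[7.7,23.0,1.1],[-6.95,0.15,0.08]],[[7.7,22.7,3.9],[-6.95,0.15,0.08]],[[7.8,22.1,6.6],[-6.95,0.15,0.08]],[[7.8,21.1,9.3],[-6.95,0.15,0.08]]]
```

View pics/s3.png

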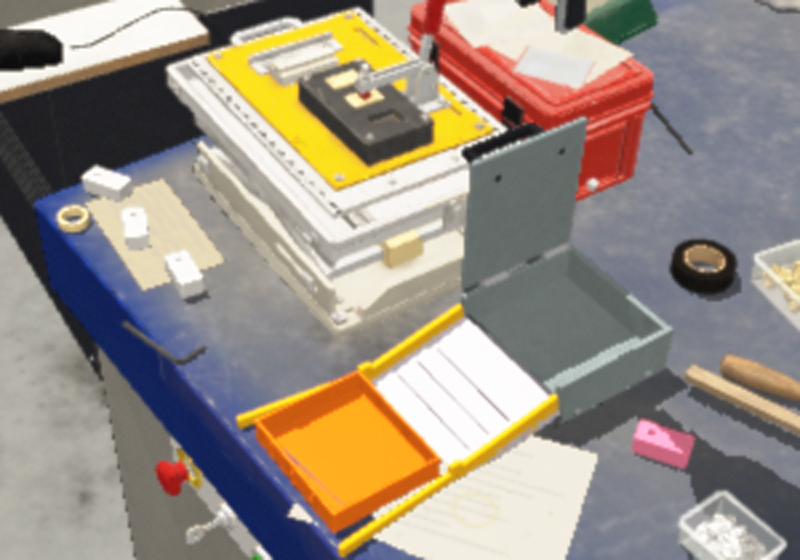

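```bash
cat >> h.py <<'E'
def frame(yaw,lean=0):
    y=np.array([np.cos(np.radians(yaw)),np.sin(np.radians(yaw)),0]); x=np.array([0,0,-1.]); z=np.cross(x,y)
    M=R.from_matrix(np.stack([x,y,z],1))
    return R.from_rotvec(y*np.radians(-lean))*M
def blocks(c=None,show=True):
    c=c or viewer.capture("top"); W=cloud(c); out=[]
    g=c["img"].astype(int)
    m=(g.min(-1)>140)&(g.max(-1)-g.min(-1)<40)&(W[...,2]>9)&(W[...,2]<30)&(W[...,0]>350)&(W[...,0]<480)&(W[...,1]>-190)&(W[...,1]<200)
    n,l,st,ce=cv2.connectedComponentsWithStats(m.astype(np.uint8))
    for i in range(1,n):
        if st[i,4]<50: continue
        P=W[l==i]; r=cv2.minAreaRect(P[:,:2].astype(np.float32)); b=cv2.boxPoints(r)
        e=[b[1]-b[0],b[2]-b[1]]; e=max(e,key=np.linalg.norm); a=np.degrees(np.arctan2(e[1],e[0]))%180
        out.append((r[0],r[1],a)); print("blk",np.round(r[0],1),np.round(r[1],1),"heading",round(a,1),"px",st[i,4])
    return c,out
E
python3 - <<'E'
from h import *
print(frame(90,15).as_matrix())
blocks(); plan([415,-6,230],frame(81,15))
E
```

```text
[[ 0.26  0.    0.97]
 [-0.    1.   -0.  ]
 [-0.97  0.    0.26]]
blk [421.1 155.9] [21.1 44.6] heading 117.9 px 125
t 8.9 d [-250.3  216.6  -98.3] rv [  6.5 -13.2  -1.4] n 8
[[[11.4,25.6,-32.8],[0.81,-1.64,-0.17]],[[10.4,25.2,-33.5],[0.81,-1.64,-0.17]],[[9.4,24.8,-34.1],[0.81,-1.64,-0.17]],[[8.3,24.3,-34.7],[0.81,-1.64,-0.17]],[[7.2,23.8,-35.3],[0.81,-1.64,-0.17]],[[6.1,23.4,-35.8],[0.81,-1.64,-0.17]],[[5.0,22.9,-36.3],[0.81,-1.64,-0.17]],[[3.9,22.4,-36.7],[0.81,-1.64,-0.17]]]
```

>>> move_arm --deltas '[[[9,26,-33],[0.8,-1.6,-0.2]],[[9,25,-34],[0.8,-1.6,-0.2]],[[9,25,-34],[0.8,-1.6,-0.2]],[[8,24,-35],[0.8,-1.6,-0.2]],[[7,24,-35],[0.8,-1.7,-0.2]],[[6,23,-36],[0.8,-1.7,-0.2]],[[5,23,-36],[0.8,-1.7,-0.1]],[[4,22,-37],[0.8,-1.6,-0.1]],[[0,0,0],[0,0,0]]]' --jaw 50

```text
t: 9.8
eef_pos: [362.1, 6.7, 371.5]
tool_rot: [0.046, 0.608, -0.064, 0.79]
force: [0.1, 0.3, -0.4]
grip_width: 68.6
```

```bash
python3 - <<'E'
from h import *
where(); blocks(); plan([415,-6,90],frame(81,15))
E
```

```text
t 9.8 grasp [401.09  -0.26 221.65] x [ 0.25 -0.04 -0.97] y [ 0.16  0.99 -0.01] F [ 0.11  0.34 -0.43] w 68.6
blk [421.2 155.7] [21.6 43.5] heading 117.7 px 123
blk [410.8  77.9] [44.5 21.6] heading 66.3 px 101
blk [415.2  -5.5] [43.8 21.6] heading 81.9 px 127
t 9.8 d [  11.2   -5.6 -133. ] rv [ 0.1 -0.1  0.3] n 3
3 x [[43.9, -1.1, -7.6], [0.04, -0.03, 0.09]]
```

>>> move_arm --deltas '[[[44,-1,-8],[0,0,0]],[[44,-1,-8],[0,0,0]],[[42,-1,-7],[0,0,0]],[[0,0,0],[0,0,0]]]'

```text
t: 10.25
eef_pos: [380.3, -0.2, 239.4]
tool_rot: [0.044, 0.604, -0.063, 0.793]
force: [-0.1, -0.4, 0.4]
grip_width: 68.4
```

```bash
python3 - <<'E'
from h import *
where(); plan([415,-6,18],frame(81.5,15),rows=4)
E
```

```text
t 10.25 grasp [420.88  -7.26  89.97] x [ 0.26 -0.05 -0.96] y [ 0.15  0.99 -0.01] F [-0.14 -0.45  0.39] w 68.4
t 10.2 d [ -5.    0.1 -71.7] rv [-0.2  0.4  0.4] n 4
[[[16.9,-0.1,-6.0],[-0.05,0.1,0.1]],[[17.0,-0.1,-5.9],[-0.05,0.1,0.1]],[[17.0,-0.1,-5.9],[-0.05,0.1,0.1]],[[17.0,-0.1,-5.9],[-0.05,0.1,0.1]]]
```

>>> move_arm --deltas '[[[17,0,-6],[0,0.1,0.1]],[[17,0,-6],[0,0.1,0.1]],[[17,0,-6],[0,0.1,0.1]],[[17,0,-6],[0,0.1,0.1]],[[0,0,0],[0,0,0]]]'

```text
t: 10.75
eef_pos: [379.7, -5.1, 209.6]
tool_rot: [0.038, 0.61, -0.071, 0.788]
force: [-0.2, 0.2, 1.0]
grip_width: 68.3
```

```bash
python3 - <<'E'
from h import *
where(); plan([415,-6,18],frame(81.5,15))
c=viewer.capture("scene"); cv2.imwrite("pics/s4.png",cv2.resize(c["img"][110:230,140:320],(780,520),interpolation=cv2.INTER_CUBIC))
E
```

```text
t 10.75 grasp [417.71 -15.47  59.72] x [ 0.25 -0.07 -0.97] y [ 0.16  0.99 -0.03] F [-0.18  0.2   0.98] w 68.3
t 10.8 d [ -4.3   5.1 -41.9] rv [-0.2 -0.4  1.7] n 1
[[[39.1,5.5,-15.5],[-0.18,-0.36,1.7]]]
```

View pics/s4.png

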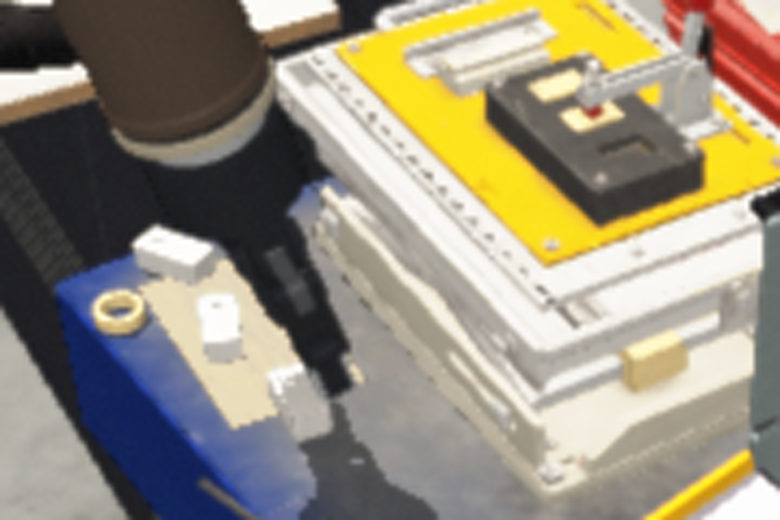

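```bash
python3 - <<'E'
from h import *
s=manip.observe(); print(s["qpos"],s["dq"]); print(np.array(s["effort"]))
E
```

```text
[-0.28  0.34  0.11  2.47  0.59  0.13  0.66] [-0.02  0.    0.02  0.01 -0.14 -0.02  0.12]
[  0.58 -38.69   0.84 -12.19   2.61  -0.75  -2.67]
```

```bash
python3 - <<'E'
from h import *
where(); plan([415,-6,45],frame(81.5,6))
E
```

```text
t 10.8 grasp [418.09 -15.16  60.08] x [ 0.25 -0.07 -0.97] y [ 0.16  0.99 -0.03] F [-0.51  0.09 -0.4 ] w 68.5
t 10.8 d [ 19.    1.4 -10.8] rv [-0.3  8.7  1.6] n 2
[[[7.5,2.3,7.6],[-0.16,4.34,0.81]],[[7.0,2.2,8.2],[-0.16,4.34,0.81]]]
```

>>> move_arm --deltas '[[[4,2,8],[0,4.3,0.8]],[[4,2,8],[0,4.3,0.8]],[[3,1,0],[0,0,0]],[[0,0,0],[0,0,0]]]'

```text
t: 11.2
eef_pos: [397.7, -3.3, 207.1]
tool_rot: [0.048, 0.657, -0.06, 0.75]
force: [-0.4, 0.4, -0.3]
grip_width: 68.4
```

```bash
python3 - <<'E'
from h import *
print(manip.observe()["qpos"]);where(); plan([415,-6,18],frame(81.5,6))
E
```

```text
[ 0.03  0.38 -0.22  2.36  0.43  0.31  0.84]
t 11.2 grasp [417.95  -7.55  53.5 ] x [ 0.13 -0.03 -0.99] y [ 0.15  0.99 -0.01] F [-0.42  0.39 -0.32] w 68.4
t 11.2 d [  1.2  -0.4 -35. ] rv [-0.3  1.6  0.5] n 1
[[[34.8,0.1,-3.4],[-0.28,1.65,0.46]]]
```

>>> move_arm --deltas '[[[18,0,-2],[0,0.8,0.2]],[[18,0,-2],[0,0.8,0.2]],[[0,0,0],[0,0,0]],[[0,0,0],[0,0,0]]]'

```text
t: 11.6
eef_pos: [398.0, -3.2, 172.6]
tool_rot: [0.047, 0.664, -0.058, 0.744]
force: [0.5, -0.6, -0.3]
grip_width: 68.7
```

```bash
python3 - <<'E'
from h import *
print(manip.observe()["qpos"]);where(); plan([415,-6,16],frame(81.5,6))
E
```

```text
[-0.03  0.46 -0.15  2.37  0.49  0.23  0.79]
t 11.6 grasp [415.38  -6.85  18.59] x [ 0.11 -0.02 -0.99] y [ 0.15  0.99 -0.01] F [ 0.51 -0.56 -0.33] w 68.7
t 11.6 d [ 0.9 -0.4 -2.4] rv [-0.1  0.6  0.4] n 1
[[[2.5,-0.3,0.7],[-0.08,0.56,0.4]]]
```

>>> move_arm --deltas '[[[0,0,0],[0,0,0]],[[0,0,0],[0,0,0]],[[0,0,0],[0,0,0]],[[0,0,0],[0,0,0]],[[0,0,0],[0,0,0]]]' --jaw 255 --squeeze 40

```text
t: 12.1
eef_pos: [398.0, -2.2, 175.4]
tool_rot: [0.046, 0.662, -0.058, 0.746]
force: [0.0, -0.9, 0.2]
grip_width: 44.1
```

```bash
python3 - <<'E'
from h import *
p,M=where()
print(w2d(p))
E
```

```text
t 12.1 grasp [416.17  -6.2   21.51] x [ 0.12 -0.03 -0.99] y [ 0.15  0.99 -0.01] F [ 0.02 -0.87  0.2 ] w 44.1
[-170.83  259.93   21.51]
```

>>> move_arm --deltas '[[[-30,0,0],[0,0,0]],[[-40,0,0],[0,0,0]],[[-20,0,0],[0,0,0]]]'

```text
t: 12.4
eef_pos: [386.5, 0.3, 265.0]
tool_rot: [0.045, 0.665, -0.058, 0.744]
force: [0.8, -0.7, -0.7]
grip_width: 44.1
```

```bash
python3 - <<'E'
from h import *
p,M=where()
plan([441,-267,110],frame(88,6.8))
E
```

```text
t 12.4 grasp [403.55  -3.64 111.02] x [ 0.11 -0.03 -0.99] y [ 0.15  0.99 -0.01] F [ 0.83 -0.74 -0.7 ] w 44.1
t 12.4 d [  36.1 -266.7   -1.1] rv [-6.3 -0.4  1.3] n 6
[[[2.0,-43.1,12.3],[-1.05,-0.06,0.21]],[[1.8,-43.3,11.5],[-1.05,-0.06,0.21]],[[1.7,-43.5,10.7],[-1.05,-0.06,0.21]],[[1.5,-43.7,9.9],[-1.05,-0.06,0.21]],[[1.4,-43.9,9.1],[-1.05,-0.06,0.21]],[[1.2,-44.1,8.3],[-1.05,-0.06,0.21]]]
```

>>> move_arm --deltas '[[[2,-43,12],[-1,0,0.2]],[[1,-43,11],[-1,0,0.2]],[[1,-43,11],[-1,0,0.2]],[[1,-44,10],[-1,0,0.2]],[[1,-44,9],[-1,0,0.2]],[[1,-44,8],[-1,0,0.2]],[[0,0,0],[0,0,0]]]'

```text
t: 13.1
eef_pos: [424.0, -276.1, 271.8]
tool_rot: [0.01, 0.661, -0.013, 0.75]
force: [0.4, 2.2, -0.8]
grip_width: 44.2
```

```bash
python3 - <<'E'
from h import *
p,M=where()
plan([441,-267,60],frame(88,6.8))
c=viewer.capture("top"); cv2.imwrite("pics/t5.png",cv2.resize(c["img"][190:290,130:350],(792,360),interpolation=cv2.INTER_CUBIC))
c=viewer.capture("scene"); cv2.imwrite("pics/s5.png",cv2.resize(c["img"][130:330,140:380],(720,600),interpolation=cv2.INTER_CUBIC))
E
```

```text
t 13.1 grasp [ 443.35 -277.03  118.01] x [ 0.12 -0.01 -0.99] y [ 0.03  1.   -0.  ] F [ 0.36  2.23 -0.85] w 44.2
t 13.1 d [ -1.4   9.8 -57.9] rv [0.2 0.4 0.1] n 2
[[[28.6,4.9,-4.4],[0.09,0.19,0.04]],[[28.6,4.9,-4.4],[0.09,0.19,0.04]]]
```

View pics/s5.png

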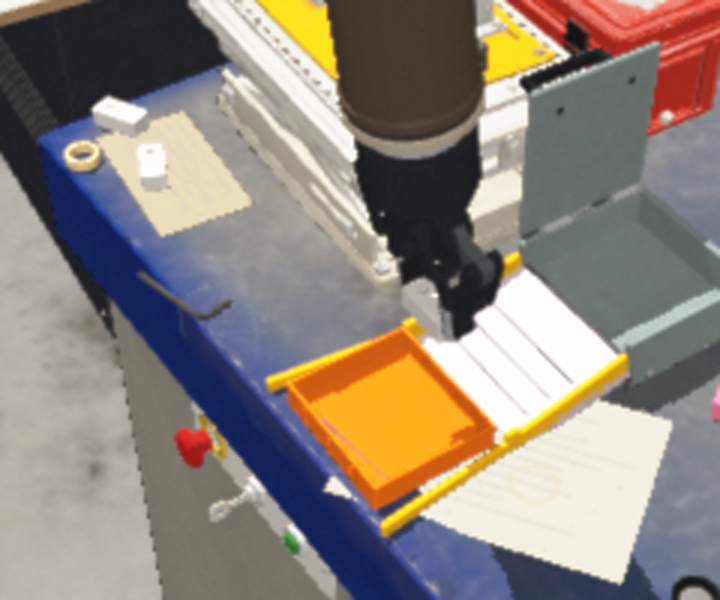

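Block is held flat above the crate's front part. Lowering.

>>> move_arm --deltas '[[[28,5,-4],[0,0.2,0]],[[28,5,-4],[0,0.2,0]],[[0,0,0],[0,0,0]]]'

```text
t: 13.5
eef_pos: [423.2, -256.8, 214.6]
tool_rot: [0.009, 0.664, -0.008, 0.747]
force: [-0.2, 1.1, -0.9]
grip_width: 43.6
```

```bash
python3 - <<'E'
from h import *
p,M=where()
plan([441,-267,28],frame(88,6.8),rows=3)
E
```

```text
t 13.5 grasp [ 441.4  -256.98   60.63] x [ 0.12 -0.   -0.99] y [0.02 1.   0.  ] F [-0.21  1.05 -0.94] w 43.6
t 13.5 d [ -0.5  -9.6 -32.6] rv [ 0.6 -0.1 -0.2] n 3
[[[10.8,-3.2,-1.4],[0.2,-0.02,-0.06]],[[10.8,-3.2,-1.4],[0.2,-0.02,-0.06]],[[10.8,-3.2,-1.4],[0.2,-0.02,-0.06]]]
```

>>> move_arm --deltas '[[[0,-5,0],[0.2,0,0]],[[8,-4,-1],[0.2,0,0]],[[10,0,-1],[0,0,0]],[[8,0,-1],[0,0,0]],[[4,0,0],[0,0,0]],[[0,0,0],[0,0,0]],[[0,0,0],[0,0,0]]]'

```text
t: 14.2
eef_pos: [425.0, -265.1, 185.3]
tool_rot: [0.01, 0.663, -0.01, 0.748]
force: [1.0, -0.2, -0.4]
grip_width: 43.9
```

```bash
python3 - <<'E'
from h import *
p,M=where()
plan([441,-267,28],frame(88,6.8))
E
```

```text
t 14.2 grasp [ 443.62 -265.48   31.42] x [ 0.12 -0.   -0.99] y [0.03 1.   0.  ] F [ 1.   -0.17 -0.36] w 43.9
t 14.2 d [-2.3 -1.2 -3.4] rv [ 0.4  0.1 -0.1] n 1
[[[3.1,-1.3,-2.7],[0.35,0.12,-0.11]]]
```

>>> move_arm --deltas '[[[3,-1,-2],[0.3,0,0]],[[1,0,0],[0,0,0]],[[0,0,0],[0,0,0]]]'

```text
t: 14.5
eef_pos: [423.4, -266.2, 181.2]
tool_rot: [0.012, 0.663, -0.012, 0.749]
force: [-0.2, 0.1, -0.8]
grip_width: 43.7
```

>>> move_arm --deltas '[[[0,0,0],[0,0,0]],[[0,0,0],[0,0,0]],[[0,0,0],[0,0,0]],[[-20,0,0],[0,0,0]],[[-35,0,0],[0,0,0]],[[-35,0,0],[0,0,0]],[[-35,0,0],[0,0,0]],[[-20,0,0],[0,0,0]]]' --jaw 90

```text
t: 15.3
eef_pos: [405.0, -264.9, 327.8]
tool_rot: [0.013, 0.665, -0.01, 0.747]
force: [0.5, -0.2, 0.1]
grip_width: 55.2
```

```bash
python3 - <<'E'
from h import *
p,M=where(); blocks()
plan([411,78,150],frame(67,6))
c=viewer.capture("scene"); cv2.imwrite("pics/s6.png",cv2.resize(c["img"][130:330,140:380],(720,600),interpolation=cv2.INTER_CUBIC))
E
```

```text
t 15.3 grasp [ 423.03 -264.75  173.81] x [ 0.12  0.   -0.99] y [0.03 1.   0.  ] F [ 0.51 -0.21  0.13] w 55.2
blk [421.  156.1] [21.3 43.2] heading 118.3 px 125
blk [410.7  78.2] [43.1 21.9] heading 67.6 px 127
t 15.3 d [ -9.4 349.5 -25.9] rv [21.   0.8 -2.5] n 8
[[[3.0,43.6,-3.0],[2.62,0.1,-0.32]],[[2.8,43.5,-5.0],[2.62,0.1,-0.32]],[[2.6,43.2,-6.9],[2.62,0.1,-0.32]],[[2.3,42.8,-8.9],[2.62,0.1,-0.32]],[[2.1,42.4,-10.9],[2.62,0.1,-0.32]],[[1.9,41.9,-12.8],[2.62,0.1,-0.32]],[[1.7,41.3,-14.7],[2.62,0.1,-0.32]],[[1.5,40.6,-16.6],[2.62,0.1,-0.32]]]
```

View pics/s6.png

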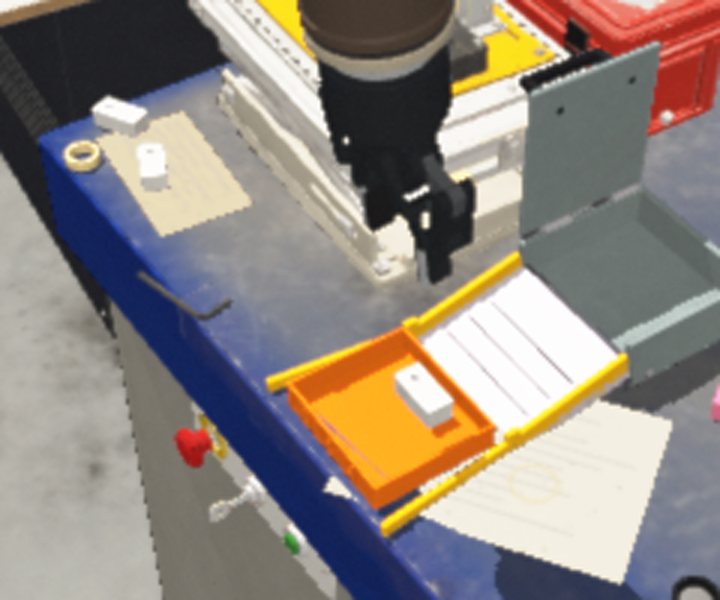

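First block lies flat in the crate at px (424,393). On to the second.

>>> move_arm --deltas '[[[3,43,-3],[2.6,0,-0.3]],[[3,43,-5],[2.6,0,-0.3]],[[3,43,-7],[2.6,0,-0.3]],[[2,43,-9],[2.6,0,-0.3]],[[2,42,-11],[2.6,0,-0.3]],[[2,42,-13],[2.6,0,-0.3]],[[2,41,-15],[2.6,0,-0.3]],[[1,41,-17],[2.6,0,-0.3]],[[0,0,0],[0,0,0]],[[0,0,0],[0,0,0]]]' --jaw 50

```text
t: 16.4
eef_pos: [395.5, 95.3, 295.9]
tool_rot: [0.139, 0.65, -0.152, 0.732]
force: [-0.6, -0.3, -0.9]
grip_width: 68.6
```

```bash
python3 - <<'E'
from h import *
p,M=where(); print(manip.observe()["qpos"])
plan([411,78,60],frame(67.5,6))
E
```

```text
t 16.4 grasp [412.51  88.75 141.99] x [ 0.11 -0.04 -0.99] y [0.4  0.91 0.01] F [-0.6  -0.29 -0.93] w 68.6
[ 0.01  0.25 -0.49  2.22  0.34  0.65  0.43]
t 16.4 d [  0.5 -11.1 -81.8] rv [-1.3  0.8 -0.2] n 2
[[[40.9,-5.2,-2.3],[-0.67,0.38,-0.09]],[[40.9,-5.1,-2.1],[-0.67,0.38,-0.09]]]
```

>>> move_arm --deltas '[[[27,-4,-2],[-0.4,0.3,0]],[[27,-4,-1],[-0.4,0.3,0]],[[27,-3,-1],[-0.4,0.2,0]],[[0,0,0],[0,0,0]],[[0,0,0],[0,0,0]]]'

```text
t: 16.9
eef_pos: [396.3, 79.4, 212.1]
tool_rot: [0.133, 0.657, -0.145, 0.728]
force: [0.2, 0.0, 0.0]
grip_width: 68.7
```

```bash
python3 - <<'E'
from h import *
p,M=where(); print(manip.observe()["qpos"])
plan([411,78,18],frame(67.5,6),rows=3)
E
```

```text
t 16.9 grasp [411.15  73.67  57.93] x [ 0.1  -0.04 -0.99] y [0.39 0.92 0.  ] F [0.18 0.01 0.01] w 68.7
[-0.06  0.4  -0.38  2.31  0.53  0.44  0.29]
t 16.9 d [ -0.3   4.8 -40. ] rv [-0.3 -0.1 -0.1] n 3
[[[13.2,1.4,-2.1],[-0.09,-0.04,-0.04]],[[13.2,1.4,-2.1],[-0.09,-0.04,-0.04]],[[13.2,1.4,-2.1],[-0.09,-0.04,-0.04]]]
```

>>> move_arm --deltas '[[[10,2,-2],[0,0,0]],[[13,1,-2],[0,0,0]],[[12,1,-2],[0,0,0]],[[5,0,0],[0,0,0]],[[0,0,0],[0,0,0]],[[0,0,0],[0,0,0]]]'

```text
t: 17.5
eef_pos: [399.3, 82.2, 176.6]
tool_rot: [0.136, 0.653, -0.147, 0.731]
force: [0.3, 0.0, -0.3]
grip_width: 68.8
```

```bash
python3 - <<'E'
from h import *
p,M=where(); print(manip.observe()["qpos"])
plan([411,78,18],frame(67.5,6))
E
```

```text
t 17.5 grasp [415.53  76.52  22.54] x [ 0.1  -0.04 -0.99] y [0.39 0.92 0.01] F [ 0.29  0.   -0.27] w 68.8
[-0.16  0.47 -0.27  2.33  0.64  0.33  0.17]
t 17.5 d [-3.3  2.  -4.4] rv [-0.6  0.3 -0.4] n 1
[[[4.0,0.5,-4.3],[-0.63,0.35,-0.36]]]
```

>>> move_arm --deltas '[[[3,0,-4],[-0.6,0.3,-0.3]],[[1,0,0],[0,0,0]],[[0,0,0],[0,0,0]],[[0,0,0],[0,0,0]]]'

```text
t: 17.9
eef_pos: [396.4, 83.5, 173.4]
tool_rot: [0.131, 0.655, -0.145, 0.73]
force: [-0.0, 0.3, -0.5]
grip_width: 68.6
```

>>> move_arm --deltas '[[[0,0,0],[0,0,0]],[[0,0,0],[0,0,0]],[[0,0,0],[0,0,0]],[[0,0,0],[0,0,0]],[[0,0,0],[0,0,0]]]' --jaw 255

```text
t: 18.4
eef_pos: [396.4, 83.6, 173.8]
tool_rot: [0.131, 0.655, -0.145, 0.73]
force: [-0.4, 0.3, 0.3]
grip_width: 44.2
```

```bash
python3 - <<'E'
from h import *
p,M=where()
E
```

```text
t 18.4 grasp [411.88  77.51  19.65] x [ 0.1  -0.04 -0.99] y [0.38 0.92 0.  ] F [-0.38  0.29  0.26] w 44.2
```

>>> move_arm --deltas '[[[-30,0,0],[0,0,0]],[[-40,0,0],[0,0,0]],[[-20,0,0],[0,0,0]],[[0,0,0],[0,0,0]]]'

```text
t: 18.8
eef_pos: [386.6, 87.6, 265.1]
tool_rot: [0.13, 0.657, -0.145, 0.729]
force: [-0.0, -0.1, -0.6]
grip_width: 44.2
```

```bash
python3 - <<'E'
from h import *
p,M=where()
plan([413,-266,110],frame(88,6.2))
E
```

```text
t 18.8 grasp [401.46  81.42 110.95] x [ 0.1  -0.04 -0.99] y [ 0.38  0.92 -0.  ] F [-0.   -0.07 -0.56] w 44.2
t 18.8 d [   9.6 -353.    -1. ] rv [-20.3  -0.3   2.2] n 8
[[[2.0,-40.3,17.8],[-2.54,-0.03,0.27]],[[1.8,-41.1,16.0],[-2.54,-0.03,0.27]],[[1.6,-41.8,14.2],[-2.54,-0.03,0.27]],[[1.4,-42.4,12.3],[-2.54,-0.03,0.27]],[[1.2,-42.9,10.4],[-2.54,-0.03,0.27]],[[1.0,-43.3,8.5],[-2.54,-0.03,0.27]],[[0.8,-43.6,6.6],[-2.54,-0.03,0.27]],[[0.6,-43.9,4.7],[-2.54,-0.03,0.27]]]
```

>>> move_arm --deltas '[[[2,-40,18],[-2.5,0,0.3]],[[2,-41,16],[-2.5,0,0.3]],[[1,-42,14],[-2.5,0,0.3]],[[1,-42,12],[-2.5,0,0.3]],[[1,-43,10],[-2.5,0,0.3]],[[1,-43,8],[-2.5,0,0.3]],[[1,-40,7],[-2.5,0,0.3]],[[1,-35,5],[-2.5,0,0.2]],[[0,0,0],[0,0,0]],[[0,0,0],[0,0,0]]]'

```text
t: 19.8
eef_pos: [399.0, -264.5, 255.8]
tool_rot: [0.01, 0.669, -0.006, 0.743]
force: [1.0, 1.7, -0.8]
grip_width: 43.8
```

```bash
python3 - <<'E'
from h import *
p,M=where()
plan([413,-266,55],frame(88,6.2),rows=3)
E
```

```text
t 19.8 grasp [ 415.31 -263.61  101.65] x [ 0.11  0.01 -0.99] y [0.02 1.   0.01] F [ 0.99  1.65 -0.79] w 43.8
t 19.8 d [ -2.7  -0.9 -46.7] rv [ 0.7 -0.2 -0.5] n 3
[[[15.4,-0.5,-2.5],[0.22,-0.06,-0.18]],[[15.4,-0.4,-2.5],[0.22,-0.06,-0.18]],[[15.4,-0.4,-2.6],[0.22,-0.06,-0.18]]]
```

>>> move_arm --deltas '[[[15,0,-3],[0.2,0,-0.2]],[[15,0,-3],[0.2,0,-0.2]],[[15,0,-2],[0.2,0,-0.2]],[[10,0,-1],[0,0,0]],[[0,0,0],[0,0,0]],[[0,0,0],[0,0,0]]]'

```text
t: 20.4
eef_pos: [395.7, -258.6, 196.1]
tool_rot: [0.01, 0.67, -0.01, 0.742]
force: [0.0, -1.4, -0.1]
grip_width: 44.1
```

```bash
python3 - <<'E'
from h import *
p,M=where()
plan([413,-266,25.5],frame(88,6.2),rows=2)
E
```

```text
t 20.4 grasp [ 411.52 -258.96   41.9 ] x [ 0.1  -0.   -0.99] y [0.03 1.   0.  ] F [ 0.04 -1.44 -0.11] w 44.1
t 20.4 d [  0.5  -6.8 -16.5] rv [ 0.3 -0.3 -0.1] n 2
[[[8.2,-3.4,-0.5],[0.17,-0.17,-0.04]],[[8.2,-3.4,-0.5],[0.17,-0.17,-0.04]]]
```

>>> move_arm --deltas '[[[6,-4,0],[0.2,-0.2,0]],[[6,-3,0],[0,0,0]],[[4,0,0],[0,0,0]],[[0,0,0],[0,0,0]],[[0,0,0],[0,0,0]]]'

```text
t: 20.9
eef_pos: [398.0, -266.6, 180.1]
tool_rot: [0.011, 0.668, -0.012, 0.744]
force: [-0.4, 0.5, 0.0]
grip_width: 44.1
```

```bash
python3 - <<'E'
from h import *
p,M=where()
plan([413,-266,25.5],frame(88,6.2))
E
```

```text
t 20.9 grasp [ 414.77 -267.16   26.05] x [ 0.11 -0.   -0.99] y [0.03 1.   0.  ] F [-0.42  0.55  0.03] w 44.1
t 20.9 d [-1.8  1.2 -0.5] rv [ 0.1  0.  -0. ] n 1
[[[0.3,1.1,-1.9],[0.11,0.0,-0.01]]]
```

>>> move_arm --deltas '[[[1,0,-2],[0,0,0]],[[0,0,0],[0,0,0]],[[0,0,0],[0,0,0]],[[0,0,0],[0,0,0]],[[-20,0,0],[0,0,0]],[[-35,0,0],[0,0,0]],[[-35,0,0],[0,0,0]],[[-35,0,0],[0,0,0]],[[-10,0,0],[0,0,0]]]' --jaw 90

```text
t: 21.8
eef_pos: [380.9, -265.1, 316.7]
tool_rot: [0.011, 0.669, -0.011, 0.743]
force: [1.2, 0.1, -0.5]
grip_width: 55.2
```

```bash
python3 - <<'E'
from h import *
p,M=where(); blocks()
plan([421,156,150],frame(118,6))
c=viewer.capture("scene"); cv2.imwrite("pics/s7.png",cv2.resize(c["img"][130:330,140:380],(720,600),interpolation=cv2.INTER_CUBIC))
E
```

```text
t 21.8 grasp [ 397.17 -265.19  162.52] x [ 0.11 -0.   -0.99] y [0.03 1.   0.  ] F [ 1.22  0.08 -0.47] w 55.2
blk [421.  156.3] [21.4 44.1] heading 118.1 px 125
t 21.9 d [ 25.8 413.6 -12.6] rv [-29.6   0.1   3. ] n 10
[[[1.5,41.4,1.1],[-2.96,0.01,0.3]],[[1.7,41.3,3.3],[-2.96,0.01,0.3]],[[1.9,41.1,5.4],[-2.96,0.01,0.3]],[[2.1,40.7,7.5],[-2.96,0.01,0.3]],[[2.3,40.3,9.6],[-2.96,0.01,0.3]],[[2.5,39.7,11.7],[-2.96,0.01,0.3]],[[2.7,39.0,13.7],[-2.96,0.01,0.3]],[[2.9,38.2,15.7],[-2.96,0.01,0.3]],[[3.1,37.4,17.7],[-2.96,0.01,0.3]],[[3.3,36.4,19.6],[-2.96,0.01,0.3]]]
```

View pics/s7.png

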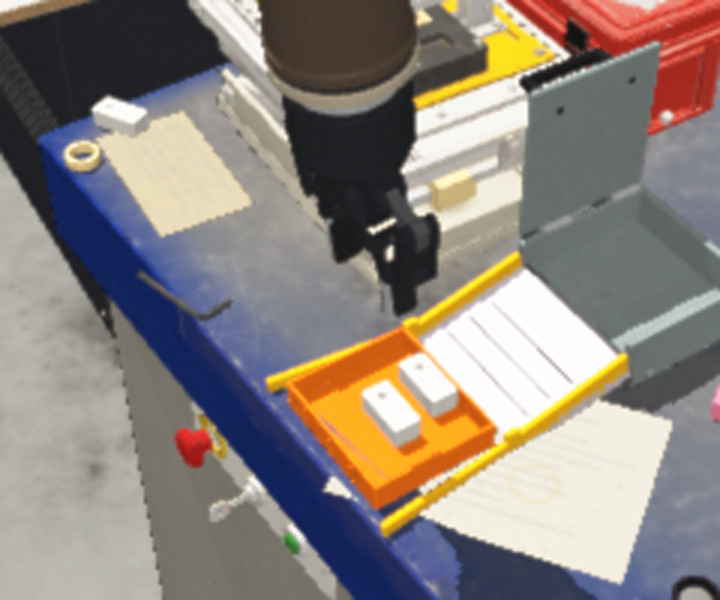

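>>> move_arm --deltas '[[[2,41,1],[-3,0,0.3]],[[2,41,3],[-3,0,0.3]],[[2,41,5],[-3,0,0.3]],[[2,41,7],[-3,0,0.3]],[[2,40,9],[-3,0,0.3]],[[2,40,11],[-3,0,0.3]],[[2,39,13],[-3,0,0.3]],[[2,38,15],[-3,0,0.3]],[[2,36,17],[-3,0,0.3]],[[2,30,16],[-3,0,0.3]],[[0,0,0],[0,0,0]],[[0,0,0],[0,0,0]]]' --jaw 50

```text
t: 23.1
eef_pos: [394.4, 151.1, 291.4]
tool_rot: [-0.166, 0.653, 0.192, 0.714]
force: [-0.7, -0.3, 0.2]
grip_width: 68.7
```

```bash
python3 - <<'E'
from h import *
p,M=where(); print(manip.observe()["qpos"])
plan([421,156,60],frame(118,6),rows=4)
E
```

```text
t 23.1 grasp [405.99 160.05 137.12] x [ 0.07  0.06 -1.  ] y [-0.49  0.87  0.01] F [-0.7  -0.33  0.19] w 68.7
[ 0.21  0.35 -0.84  2.17  0.41  0.67  1.18]
t 23.1 d [ 12.2  -2.7 -77.3] rv [ 1.3 -0.7 -0.9] n 4
[[[19.4,-2.4,0.5],[0.33,-0.16,-0.23]],[[19.4,-2.3,0.5],[0.33,-0.16,-0.23]],[[19.4,-2.2,0.4],[0.33,-0.16,-0.23]],[[19.5,-2.1,0.4],[0.33,-0.16,-0.23]]]
```

>>> move_arm --deltas '[[[19,-2,1],[0.3,-0.2,-0.2]],[[19,-2,1],[0.3,-0.2,-0.2]],[[19,-2,0],[0.3,-0.2,-0.2]],[[19,-2,0],[0.3,-0.2,-0.2]],[[0,0,0],[0,0,0]],[[0,0,0],[0,0,0]]]'

```text
t: 23.7
eef_pos: [405.3, 142.3, 209.3]
tool_rot: [-0.159, 0.652, 0.177, 0.72]
force: [-0.4, -0.5, 0.7]
grip_width: 68.8
```

```bash
python3 - <<'E'
from h import *
p,M=where(); print(manip.observe()["qpos"])
plan([421,156,18],frame(118,6),rows=4)
E
```

```text
t 23.7 grasp [418.64 149.64  55.05] x [ 0.09  0.05 -1.  ] y [-0.46  0.89  0.  ] F [-0.37 -0.46  0.7 ] w 68.8
[ 0.04  0.48 -0.64  2.24  0.65  0.48  0.95]
t 23.7 d [  1.4   6.1 -37.1] rv [-0.5 -0.3 -0.1] n 4
[[[9.3,1.2,0.1],[-0.12,-0.09,-0.02]],[[9.3,1.2,0.1],[-0.12,-0.09,-0.02]],[[9.3,1.2,0.1],[-0.12,-0.09,-0.02]],[[9.3,1.2,0.1],[-0.12,-0.09,-0.02]]]
```

>>> move_arm --deltas '[[[0,3,0],[-0.3,-0.2,0]],[[9,2,0],[-0.2,0,0]],[[10,0,0],[0,0,0]],[[10,0,0],[0,0,0]],[[6,0,0],[0,0,0]],[[0,0,0],[0,0,0]],[[0,0,0],[0,0,0]]]'

```text
t: 24.4
eef_pos: [406.9, 148.8, 175.2]
tool_rot: [-0.161, 0.648, 0.18, 0.722]
force: [-0.5, -0.8, -0.6]
grip_width: 68.7
```

```bash
python3 - <<'E'
from h import *
p,M=where(); print(manip.observe()["qpos"])
plan([421,156,18],frame(118,6))
E
```

```text
t 24.4 grasp [421.53 156.71  21.09] x [ 0.09  0.05 -0.99] y [-0.47  0.88  0.  ] F [-0.46 -0.83 -0.6 ] w 68.7
[-0.06  0.54 -0.54  2.27  0.76  0.39  0.84]
t 24.4 d [-0.2 -0.4 -3. ] rv [-0.   0.2 -0.1] n 1
[[[3.0,-0.2,-0.6],[-0.03,0.18,-0.05]]]
```

>>> move_arm --deltas '[[[2,0,0],[0,0,0]],[[0,0,0],[0,0,0]],[[0,0,0],[0,0,0]],[[0,0,0],[0,0,0]],[[0,0,0],[0,0,0]],[[0,0,0],[0,0,0]]]' --jaw 255

```text
t: 25.0
eef_pos: [407.3, 148.9, 174.2]
tool_rot: [-0.161, 0.648, 0.18, 0.723]
force: [0.3, 0.0, -0.2]
grip_width: 43.7
```

```bash
python3 - <<'E'
from h import *
p,M=where()
E
```

```text
t 25.0 grasp [422.29 156.92  20.18] x [ 0.1   0.05 -0.99] y [-0.47  0.88  0.  ] F [ 0.33  0.04 -0.24] w 43.7
```

>>> move_arm --deltas '[[[-30,0,0],[0,0,0]],[[-40,0,0],[0,0,0]],[[-20,0,0],[0,0,0]],[[0,0,0],[0,0,0]]]'

```text
t: 25.4
eef_pos: [397.9, 144.5, 265.8]
tool_rot: [-0.161, 0.649, 0.181, 0.721]
force: [0.2, 0.1, -0.6]
grip_width: 44.1
```

```bash
python3 - <<'E'
from h import *
p,M=where()
plan([386,-265,110],frame(88,6.2))
E
```

```text
t 25.4 grasp [412.26 152.44 111.68] x [ 0.09  0.05 -0.99] y [-0.47  0.88  0.  ] F [ 0.17  0.09 -0.62] w 44.1
t 25.4 d [ -28.6 -408.9   -1.7] rv [29.9 -0.1 -3.3] n 10
[[[-2.2,-34.7,-21.6],[2.99,-0.01,-0.33]],[[-2.0,-35.8,-19.8],[2.99,-0.01,-0.33]],[[-1.8,-36.8,-17.9],[2.99,-0.01,-0.33]],[[-1.6,-37.7,-16.0],[2.99,-0.01,-0.33]],[[-1.4,-38.5,-14.0],[2.99,-0.01,-0.33]],[[-1.1,-39.2,-11.9],[2.99,-0.01,-0.33]],[[-0.9,-39.8,-9.9],[2.99,-0.01,-0.33]],[[-0.7,-40.2,-7.8],[2.99,-0.01,-0.33]],[[-0.5,-40.6,-5.7],[2.99,-0.01,-0.33]],[[-0.2,-40.8,-3.6],[2.99,-0.01,-0.33]]]
```

>>> move_arm --deltas '[[[-2,-35,-22],[3,0,-0.3]],[[-2,-36,-20],[3,0,-0.3]],[[-2,-37,-18],[3,0,-0.3]],[[-2,-38,-16],[3,0,-0.3]],[[-1,-38,-14],[3,0,-0.3]],[[-1,-39,-12],[3,0,-0.3]],[[-1,-40,-10],[3,0,-0.3]],[[-1,-40,-8],[3,0,-0.3]],[[0,-38,-6],[3,0,-0.3]],[[0,-32,-3],[2.9,0,-0.3]],[[0,0,0],[0,0,0]],[[0,0,0],[0,0,0]]]'

```text
t: 26.6
eef_pos: [363.1, -268.7, 254.5]
tool_rot: [0.022, 0.669, -0.018, 0.743]
force: [-0.1, 0.3, -0.4]
grip_width: 43.9
```

```bash
python3 - <<'E'
from h import *
p,M=where()
plan([386,-265,45],frame(88,6.2),rows=4)
E
```

```text
t 26.6 grasp [ 379.23 -268.17  100.31] x [ 0.1   0.   -0.99] y [0.06 1.   0.01] F [-0.12  0.32 -0.38] w 43.9
t 26.6 d [  6.2   4.3 -55.4] rv [-1.3 -0.2 -0.4] n 4
[[[13.9,1.0,0.0],[-0.32,-0.06,-0.1]],[[13.9,1.1,0.0],[-0.32,-0.06,-0.1]],[[13.9,1.1,0.0],[-0.32,-0.06,-0.1]],[[13.9,1.1,0.0],[-0.32,-0.06,-0.1]]]
```

>>> move_arm --deltas '[[[14,1,0],[-0.3,0,-0.1]],[[14,1,0],[-0.3,0,-0.1]],[[14,1,0],[-0.3,0,-0.1]],[[14,1,0],[-0.3,0,-0.1]],[[0,0,0],[0,0,0]],[[0,0,0],[0,0,0]]]'

```text
t: 27.2
eef_pos: [370.1, -258.2, 195.3]
tool_rot: [0.009, 0.67, -0.008, 0.742]
force: [0.4, -0.5, 0.6]
grip_width: 43.9
```

```bash
python3 - <<'E'
from h import *
p,M=where()
plan([386,-265,25.8],frame(88,6.2),rows=3)
c=viewer.capture("scene"); cv2.imwrite("pics/s8.png",cv2.resize(c["img"][200:320,200:360],(800,600),interpolation=cv2.INTER_CUBIC))
E
```

```text
t 27.2 grasp [ 385.82 -258.1    41.14] x [ 0.1   0.   -0.99] y [0.02 1.   0.  ] F [ 0.41 -0.52  0.56] w 43.9
t 27.2 d [ -0.8  -6.3 -15.4] rv [ 0.6 -0.4 -0.2] n 3
[[[5.1,-2.1,-0.7],[0.2,-0.12,-0.08]],[[5.1,-2.1,-0.7],[0.2,-0.12,-0.08]],[[5.1,-2.1,-0.7],[0.2,-0.12,-0.08]]]
```

View pics/s8.png

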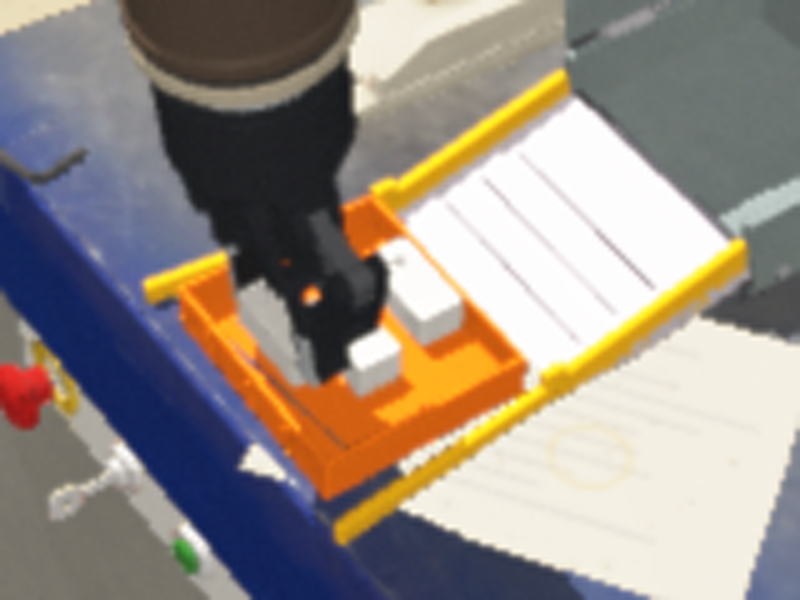

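Third block is inside the walls, ready to set down at the rear.

>>> move_arm --deltas '[[[4,-3,-1],[0.2,-0.2,0]],[[5,-3,-1],[0.2,0,0]],[[5,0,0],[0,0,0]],[[0,0,0],[0,0,0]],[[0,0,0],[0,0,0]]]'

```text
t: 27.75
eef_pos: [369.5, -265.1, 181.6]
tool_rot: [0.012, 0.668, -0.012, 0.744]
force: [-1.0, 0.3, -0.6]
grip_width: 44.2
```

```bash
python3 - <<'E'
from h import *
p,M=where()
plan([386,-265,25.8],frame(88,6.2))
E
```

```text
t 27.75 grasp [ 386.23 -265.38   27.48] x [ 0.11 -0.   -0.99] y [0.03 1.   0.  ] F [-0.96  0.35 -0.57] w 44.2
t 27.8 d [-0.3  0.7 -1.7] rv [ 0.1 -0.  -0.1] n 1
[[[1.6,0.7,-0.5],[0.11,-0.02,-0.13]]]
```

>>> move_arm --deltas '[[[1,0,0],[0,0,0]],[[1,0,0],[0,0,0]]]'

```text
t: 27.95
eef_pos: [369.8, -265.2, 179.6]
tool_rot: [0.012, 0.668, -0.012, 0.744]
force: [0.9, 0.2, -0.7]
grip_width: 44.1
```

>>> move_arm --deltas '[[[0,0,0],[0,0,0]],[[0,0,0],[0,0,0]],[[0,0,0],[0,0,0]],[[-20,0,0],[0,0,0]],[[-35,0,0],[0,0,0]],[[-35,0,0],[0,0,0]],[[-35,0,0],[0,0,0]],[[-20,0,0],[0,0,0]]]' --jaw 90

```text
t: 28.75
eef_pos: [353.5, -263.6, 326.4]
tool_rot: [0.012, 0.67, -0.009, 0.743]
force: [0.3, -0.5, 0.0]
grip_width: 55.5
```

```bash
python3 - <<'E'
from h import *
p,M=where(); 
c=viewer.capture("scene"); cv2.imwrite("pics/s9.png",cv2.resize(c["img"][100:340,120:440],(800,600),interpolation=cv2.INTER_CUBIC))
E
```

```text
t 28.75 grasp [ 369.46 -263.09  172.19] x [ 0.1   0.   -0.99] y [0.03 1.   0.01] F [ 0.33 -0.48  0.01] w 55.5
```

View pics/s9.png

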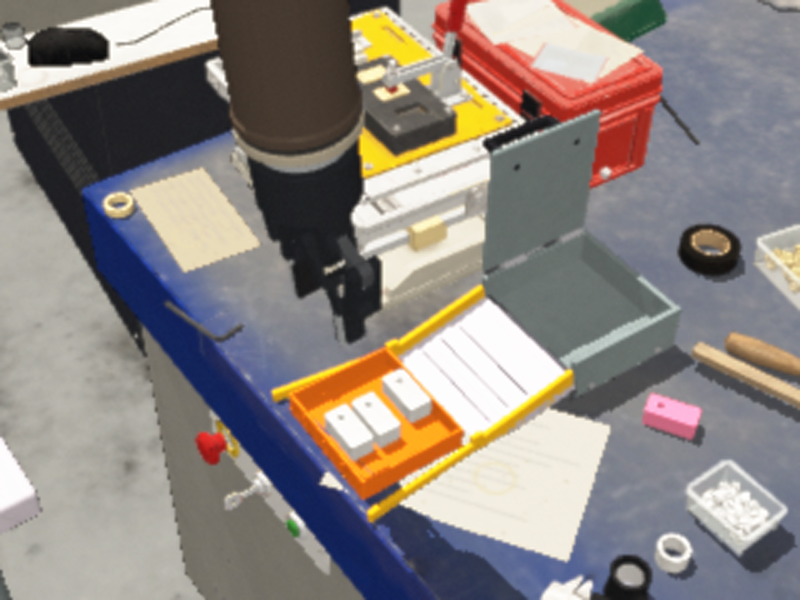

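All three blocks lie side by side in the crate, hood open, everything released. Now I place the closed fingers behind the crate.

```bash
python3 - <<'E'
from h import *
where(173); plan(d2w([-246,-6,90]),frame(87.8,5),off=173,rows=4); print(d2w([-246,-6,90]))
E
```

```text
t 28.8 grasp [ 372.2  -263.67  156.37] x [ 0.11  0.   -0.99] y [0.03 1.   0.  ] F [ 0.86 -0.79  2.28] w 55.1
t 28.8 d [-38.2  -4.6 -66.1] rv [ 0.5  1.  -0.3] n 4
[[[15.4,-1.5,-11.2],[0.12,0.26,-0.08]],[[15.5,-1.5,-11.1],[0.12,0.26,-0.08]],[[15.5,-1.5,-11.1],[0.12,0.26,-0.08]],[[15.6,-1.5,-11.0],[0.12,0.26,-0.08]]]
[ 330.85 -269.05   90.  ]
```

>>> move_arm --deltas '[[[0,0,0],[0,0,0]],[[15,-1,-11],[0.1,0.3,0]],[[15,-1,-11],[0.1,0.3,0]],[[16,-2,-11],[0.1,0.3,0]],[[16,-2,-11],[0.1,0.2,0]],[[0,0,0],[0,0,0]],[[0,0,0],[0,0,0]]]' --jaw 255

```text
t: 29.5
eef_pos: [314.9, -267.9, 258.8]
tool_rot: [0.014, 0.676, -0.012, 0.737]
force: [-0.4, -0.3, -0.9]
grip_width: 0.0
```

```bash
python3 - <<'E'
from h import *
where(173); print(manip.observe()["qpos"]); plan(d2w([-246,-6,9]),frame(87.8,5),off=173,rows=4)
E
```

```text
t 29.5 grasp [ 329.67 -267.53   86.48] x [ 0.09  0.   -1.  ] y [0.04 1.   0.01] F [-0.38 -0.3  -0.86] w 0.0
[ 1.15  0.37 -0.67  2.22  0.34  0.58  1.77]
t 29.5 d [  0.9  -0.6 -77.5] rv [ 0.1 -0.1 -0.3] n 4
[[[19.3,-0.2,-1.4],[0.03,-0.03,-0.08]],[[19.3,-0.2,-1.4],[0.03,-0.03,-0.08]],[[19.3,-0.2,-1.4],[0.03,-0.03,-0.08]],[[19.3,-0.2,-1.4],[0.03,-0.03,-0.08]]]
```

>>> move_arm --deltas '[[[19,0,-2],[0,0,0]],[[19,0,-2],[0,0,0]],[[19,0,-2],[0,0,0]],[[19,0,-2],[0,0,0]],[[0,0,0],[0,0,0]],[[0,0,0],[0,0,0]]]'

```text
t: 30.1
eef_pos: [319.1, -268.3, 183.7]
tool_rot: [0.012, 0.673, -0.012, 0.739]
force: [-0.2, 0.1, 0.1]
grip_width: -0.4
```

```bash
python3 - <<'E'
from h import *
p,M=where(173); print(w2d(p),manip.observe()["qpos"])
c=viewer.capture("scene"); cv2.imwrite("pics/s10.png",cv2.resize(c["img"][180:340,160:380],(800,582),interpolation=cv2.INTER_CUBIC))
E
```

```text
t 30.1 grasp [ 335.14 -268.54   11.41] x [ 0.09 -0.   -1.  ] y [0.03 1.   0.  ] F [-0.22  0.14  0.15] w -0.4
[-241.73   -5.32   11.41] [ 0.99  0.5  -0.5   2.28  0.53  0.37  1.6 ]
```

View pics/s10.png

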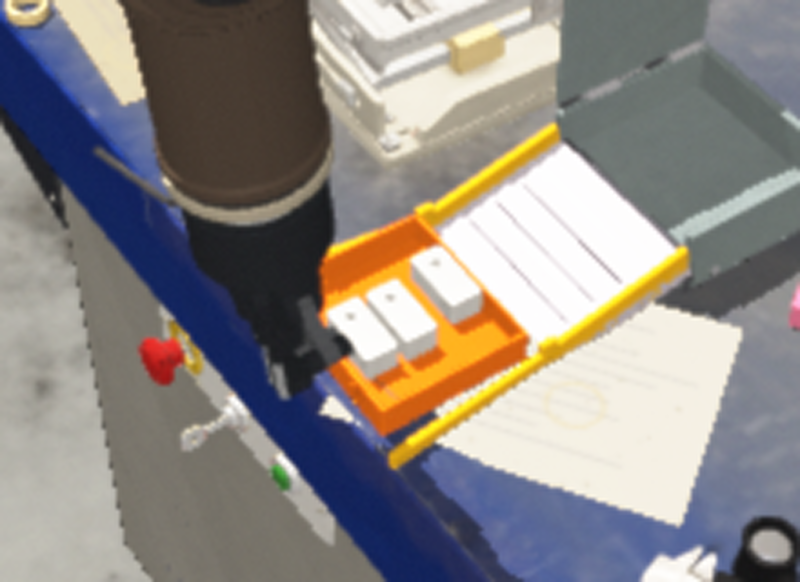

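>>> move_arm --deltas '[[[1,0,12],[0,0,0]],[[1,0,12],[0,0,0]],[[1,0,12],[0,0,0]],[[1,0,12],[0,0,0]],[[1,0,12],[0,0,0]],[[0,0,0],[0,0,0]]]'

```text
t: 30.75
eef_pos: [384.6, -271.1, 186.8]
tool_rot: [0.012, 0.673, -0.013, 0.739]
force: [-0.4, 0.6, 1.0]
grip_width: 0.2
```

```bash
python3 - <<'E'
from h import *
p,M=where(173); print(w2d(p),manip.observe()["qpos"])
c=viewer.capture("scene"); cv2.imwrite("pics/s11.png",cv2.resize(c["img"][180:340,160:380],(800,582),interpolation=cv2.INTER_CUBIC))
E
```

```text
t 30.75 grasp [ 400.81 -271.75   14.51] x [ 0.09 -0.   -1.  ] y [ 0.04  1.   -0.  ] F [-0.39  0.59  1.02] w 0.2
[-175.99   -6.01   14.51] [ 0.9   0.55 -0.5   2.16  0.51  0.45  1.56]
```

View pics/s11.png

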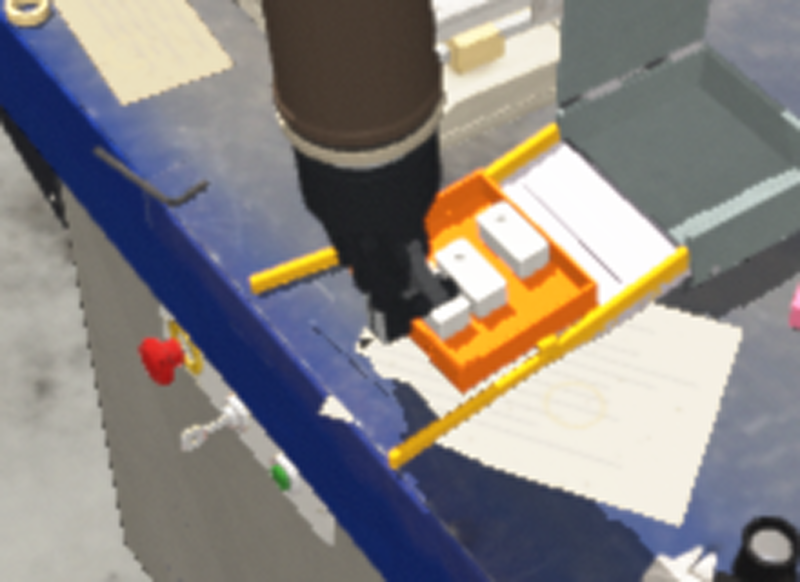

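>>> move_arm --deltas '[[[1,0,12],[0,0,0]],[[1,0,12],[0,0,0]],[[1,0,12],[0,0,0]],[[1,0,12],[0,0,0]],[[0,0,10],[0,0,0]],[[0,0,0],[0,0,0]]]'

```text
t: 31.4
eef_pos: [443.5, -273.1, 186.9]
tool_rot: [0.013, 0.675, -0.014, 0.737]
force: [0.0, 0.6, 0.2]
grip_width: 0.0
```

```bash
python3 - <<'E'
from h import *
p,M=where(173); print(w2d(p),manip.observe()["qpos"])
c=viewer.capture("scene"); cv2.imwrite("pics/s12.png",cv2.resize(c["img"][140:320,200:420],(733,600),interpolation=cv2.INTER_CUBIC))
E
```

```text
t 31.4 grasp [ 458.61 -273.62   14.6 ] x [ 0.09 -0.   -1.  ] y [0.04 1.   0.  ] F [0.01 0.59 0.22] w 0.0
[-118.16   -5.66   14.6 ] [ 0.83  0.6  -0.5   2.04  0.49  0.53  1.53]
```

View pics/s12.png

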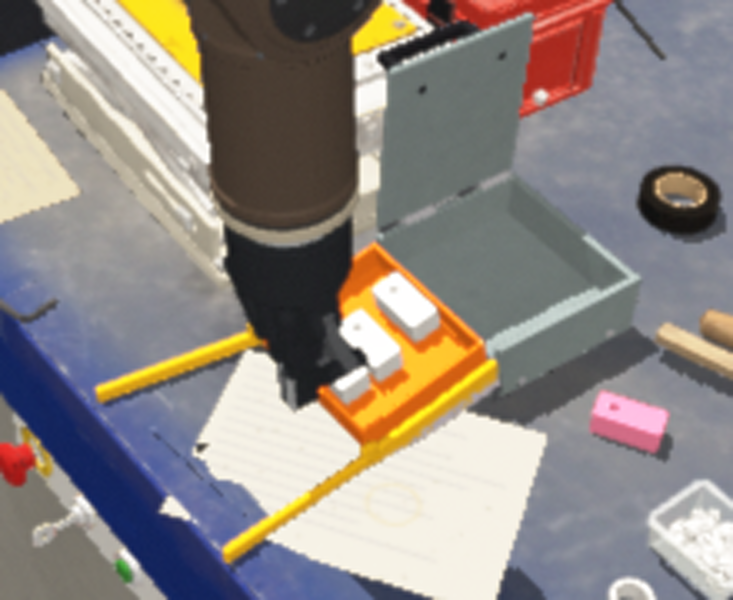

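>>> move_arm --deltas '[[[-2,0,12],[0,0,0]],[[-2,0,12],[0,0,0]],[[-2,0,12],[0,0,0]],[[-1,0,12],[0,0,0]],[[-1,0,10],[0,0,0]],[[0,0,0],[0,0,0]]]'

```text
t: 32.05
eef_pos: [485.2, -276.7, 196.0]
tool_rot: [0.015, 0.691, -0.016, 0.722]
force: [1.3, 0.2, 0.1]
grip_width: -0.1
```

```bash
python3 - <<'E'
from h import *
p,M=where(173); print(w2d(p),manip.observe()["qpos"])
c=viewer.capture("scene"); cv2.imwrite("pics/s13.png",cv2.resize(c["img"][140:320,200:420],(733,600),interpolation=cv2.INTER_CUBIC))
E
```

```text
t 32.05 grasp [ 492.81 -277.01   23.14] x [ 0.04 -0.   -1.  ] y [ 0.04  1.   -0.  ] F [1.34 0.21 0.05] w -0.1
[-83.86  -7.74  23.14] [ 0.79  0.64 -0.5   1.93  0.46  0.65  1.53]
```

View pics/s13.png

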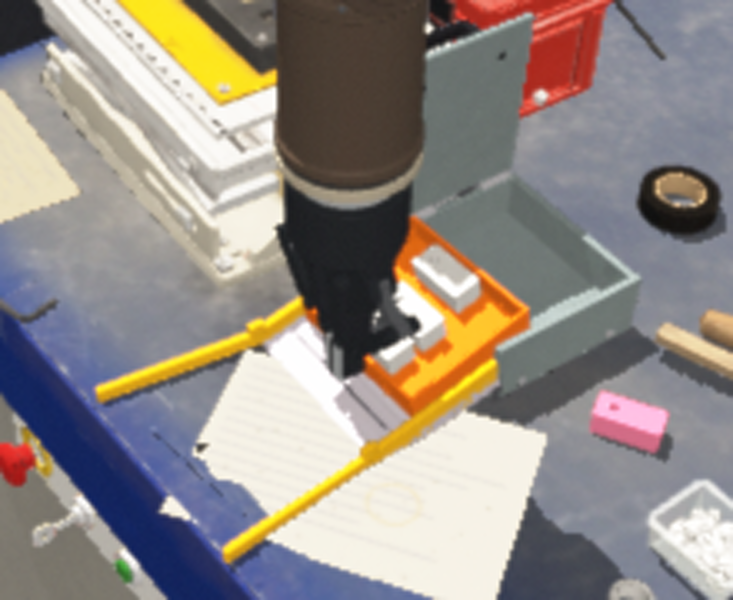

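>>> move_arm --deltas '[[[-3,0,12],[0,-1.2,0]],[[-3,0,12],[0,-1.2,0]],[[-3,0,12],[0,-1.2,0]],[[-2,0,12],[0,-0.8,0]],[[0,0,0],[0,0,0]]]'

```text
t: 32.6
eef_pos: [529.4, -280.1, 209.9]
tool_rot: [0.015, 0.665, -0.018, 0.746]
force: [0.2, -0.1, 0.1]
grip_width: -0.2
```

```bash
python3 - <<'E'
from h import *
p,M=where(173); print(w2d(p),manip.observe()["qpos"])
c=viewer.capture("scene"); cv2.imwrite("pics/s14.png",cv2.resize(c["img"][140:320,200:420],(733,600),interpolation=cv2.INTER_CUBIC))
E
```

```text
t 32.6 grasp [ 549.22 -281.24   38.02] x [ 0.11 -0.01 -0.99] y [ 0.05  1.   -0.  ] F [ 0.21 -0.13  0.08] w -0.2
[-27.32  -9.79  38.02] [ 0.77  0.65 -0.52  1.85  0.46  0.65  1.53]
```

View pics/s14.png

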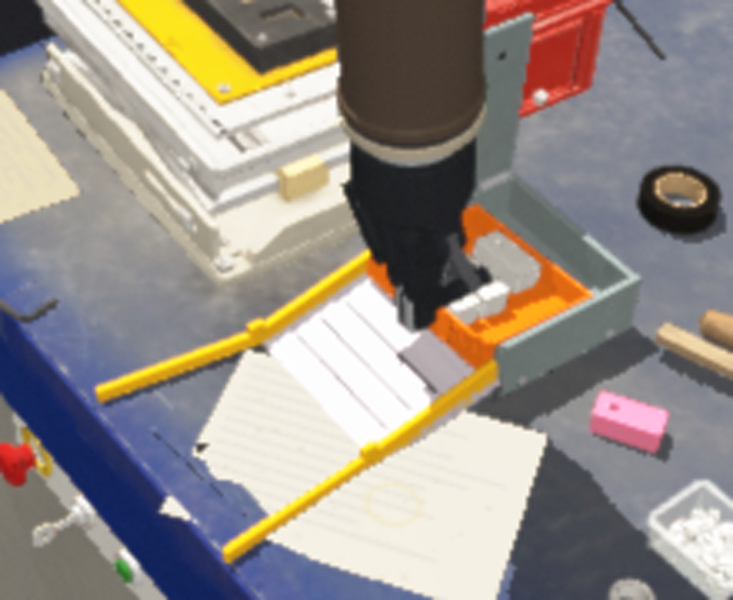

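>>> move_arm --deltas '[[[3,1,8],[0,0,0]],[[2,1,8],[0,0,0]],[[1,0,6],[0,0,0]],[[0,0,0],[0,0,0]],[[0,0,0],[0,0,0]]]'

```text
t: 33.15
eef_pos: [551.9, -279.4, 205.5]
tool_rot: [0.016, 0.666, -0.018, 0.745]
force: [-2.7, -0.3, 1.2]
grip_width: 0.0
```

```bash
python3 - <<'E'
from h import *
p,M=where(173); print(w2d(p),manip.observe()["qpos"])
c=viewer.capture("scene"); cv2.imwrite("pics/s15.png",cv2.resize(c["img"][140:320,200:420],(733,600),interpolation=cv2.INTER_CUBIC))
E
```

```text
t 33.15 grasp [ 571.1  -280.57   33.53] x [ 0.11 -0.01 -0.99] y [ 0.05  1.   -0.  ] F [-2.73 -0.33  1.23] w 0.0
[-5.49 -8.28 33.53] [ 0.74  0.68 -0.51  1.8   0.46  0.67  1.52]
```

View pics/s15.png

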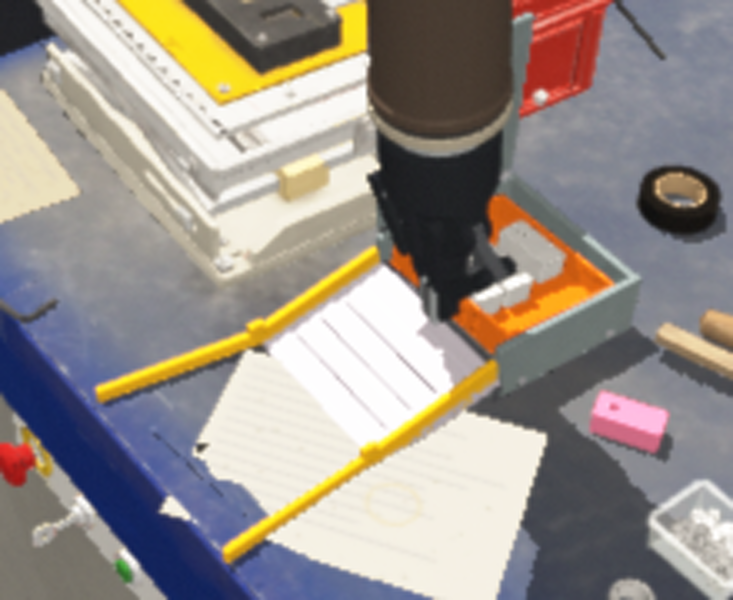

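>>> move_arm --deltas '[[[0,0,5],[0,0,0]],[[0,0,4],[0,0,0]],[[0,0,0],[0,0,0]]]'

```text
t: 33.5
eef_pos: [559.4, -279.7, 205.6]
tool_rot: [0.016, 0.668, -0.018, 0.743]
force: [-3.0, -0.6, 2.3]
grip_width: -0.2
```

```bash
python3 - <<'E'
from h import *
p,M=where(173); print(w2d(p))
E
```

```text
t 33.5 grasp [ 577.69 -280.68   33.55] x [ 0.11 -0.01 -0.99] y [ 0.05  1.   -0.  ] F [-3.03 -0.59  2.31] w -0.2
[ 1.11 -8.15 33.55]
```

>>> move_arm --deltas '[[[-10,0,-10],[0,0,0]],[[-35,0,-10],[0,0,0]],[[-40,0,-10],[0,0,0]],[[-40,0,-30],[0,0,0]],[[-40,0,-40],[0,0,0]],[[-20,0,-40],[0,0,0]],[[0,0,0],[0,0,0]]]'

```text
t: 34.2
eef_pos: [402.3, -270.4, 377.6]
tool_rot: [0.014, 0.666, -0.018, 0.746]
force: [-0.4, 0.1, 0.0]
grip_width: -0.0
```

```bash
python3 - <<'E'
from h import *
p,M=where(173)
c=viewer.capture("scene"); cv2.imwrite("pics/s16.png",cv2.resize(c["img"][140:320,200:420],(733,600),interpolation=cv2.INTER_CUBIC))
W=cloud(c); hsv=cv2.cvtColor(c["img"],cv2.COLOR_BGR2HSV)
m=(hsv[...,0]<15)&(hsv[...,1]>200)&(W[...,0]>500)&(W[...,0]<720)&(W[...,1]<-190)&(W[...,1]>-360)
P=np.array([w2d(q) for q in W[m]]); print(len(P),np.percentile(P,[1,50,99],axis=0))
for a,b in((5,30),(30,60),(60,90),(90,120)):
    q=P[(P[:,0]>a)&(P[:,0]<b)]; print(a,len(q),np.percentile(q[:,2],[2,20,50,80,98]) if len(q) else "")
E
```

```text
t 34.2 grasp [ 421.82 -272.06  205.76] x [ 0.11 -0.01 -0.99] y [ 0.05  1.   -0.  ] F [-0.41  0.1   0.03] w -0.0
825 [[  7.86 -47.16  17.13]
 [ 57.23  35.44  25.59]
 [112.12  55.95  40.75]]
5 274 [17.33 22.12 30.21 36.76 40.03]
30 156 [18.27 19.82 21.39 29.79 39.17]
60 168 [17.87 19.52 21.23 28.56 39.49]
90 227 [18.78 21.11 28.84 37.1  40.48]
```

View pics/s16.png

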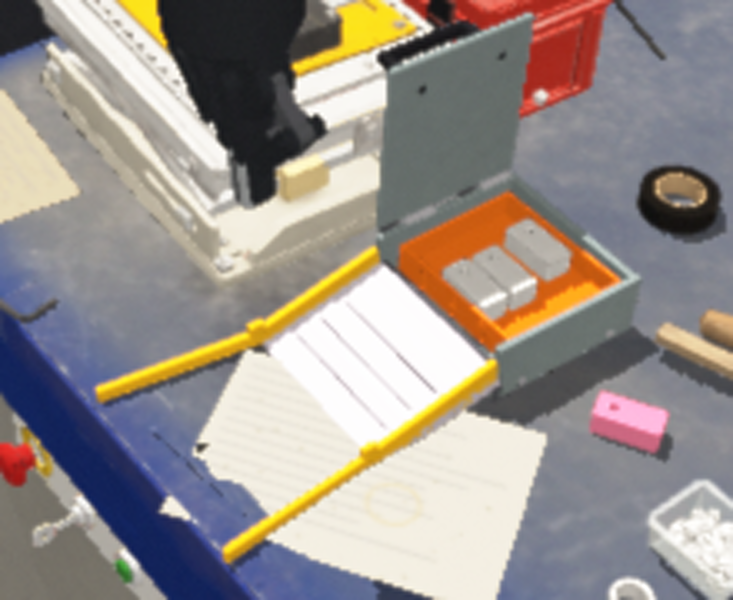

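```bash
python3 - <<'E'
from h import *
c=viewer.capture("top"); W=cloud(c)
m=(W[...,0]>560)&(W[...,0]<720)&(W[...,1]>-250)&(W[...,1]<-150)&(W[...,2]>146); P=W[m]; D=np.array([w2d(q) for q in P])
print("hood/handle dock",len(D),np.percentile(D,[0,5,50,95,100],axis=0))
c2=viewer.capture("scene")
for cc in (c,c2):
  W=cloud(cc)
  m=(W[...,0]>540)&(W[...,0]<740)&(W[...,1]>-150)&(W[...,1]<60)&(W[...,2]>150); P=W[m]
  for z0,z1 in((150,180),(180,220),(220,300)):
    q=P[(P[:,2]>z0)&(P[:,2]<z1)]; print(z0,len(q), q.min(0) if len(q) else "", q.max(0) if len(q) else "")
W=cloud(c2);m=(W[...,0]>560)&(W[...,0]<720)&(W[...,1]>-250)&(W[...,1]<-140)&(W[...,2]>146); D=np.array([w2d(q) for q in W[m]]);print("scene",np.percentile(D,[0,5,50,95,100],axis=0))
plan(d2w([45,60,300]),frame(87.8,0),off=173)
E
```

```text
hood/handle dock 425 [[ -0.76  64.24 147.94]
 [ 13.54  65.55 163.33]
 [ 59.43  85.2  169.19]
 [104.48 108.49 188.39]
 [120.73 110.32 190.79]]
150 1695 [ 544.13 -118.43  150.01] [654.42  54.14 179.59]
180 135 [575.45 -69.05 180.37] [651.98 -51.21 218.91]
220 76 [643.45 -68.54 221.03] [663.49 -54.44 263.34]
150 261 [ 549.48 -119.28  150.05] [654.07  53.47 179.98]
180 90 [622.38 -69.4  180.13] [651.12 -54.42 220.  ]
220 124 [640.18 -72.33 220.02] [661.7  -51.28 260.79]
scene [[ -3.62  62.09 146.04]
 [  1.8   63.76 148.66]
 [ 53.88  66.   166.44]
 [109.55 103.38 185.13]
 [119.77 110.48 187.9 ]]
t 34.4 d [217.8  56.   96.8] rv [-0.3  6.6  0.1] n 6
[[[-11.9,10.9,37.5],[-0.04,1.1,0.02]],[[-12.6,10.8,37.3],[-0.04,1.1,0.02]],[[-13.3,10.8,37.0],[-0.04,1.1,0.02]],[[-14.0,10.8,36.8],[-0.04,1.1,0.02]],[[-14.7,10.8,36.5],[-0.04,1.1,0.02]],[[-15.4,10.7,36.2],[-0.04,1.1,0.02]]]
```

>>> move_arm --deltas '[[[-12,11,37],[0,1.1,0]],[[-13,11,37],[0,1.1,0]],[[-13,11,37],[0,1.1,0]],[[-14,11,37],[0,1.1,0]],[[-15,11,36],[0,1.1,0]],[[-15,11,36],[0,1.1,0]],[[0,0,0],[0,0,0]],[[0,0,0],[0,0,0]]]'

```text
t: 35.15
eef_pos: [637.7, -207.4, 465.8]
tool_rot: [0.016, 0.711, -0.012, 0.703]
force: [-0.3, 0.7, 0.4]
grip_width: -0.1
```

```bash
python3 - <<'E'
from h import *
p,M=where(173); print(w2d(p)); plan(d2w([48,133,255]),frame(87.8,0),off=173)
E
```

```text
t 35.15 grasp [ 635.83 -206.27  292.86] x [-0.01  0.01 -1.  ] y [0.04 1.   0.01] F [-0.34  0.71  0.4 ] w -0.1
[ 56.35  68.44 292.86]
t 35.1 d [ -7.7  66.  -37.8] rv [-0.1 -0.6 -0.3] n 2
[[[19.2,32.7,-5.0],[-0.03,-0.32,-0.17]],[[19.1,32.7,-5.0],[-0.03,-0.32,-0.17]]]
```

>>> move_arm --deltas '[[[13,22,-4],[0,-0.3,-0.2]],[[13,22,-4],[0,-0.3,-0.2]],[[13,20,-2],[0,0,0]],[[0,0,0],[0,0,0]],[[0,0,0],[0,0,0]]]'

```text
t: 35.65
eef_pos: [628.8, -142.0, 420.9]
tool_rot: [0.014, 0.709, -0.014, 0.705]
force: [0.0, -0.8, 1.0]
grip_width: 0.0
```

```bash
python3 - <<'E'
from h import *
p,M=where(173); print(w2d(p)); plan(d2w([48,133,155]),frame(87.8,0),off=173,rows=4)
c=viewer.capture("scene"); cv2.imwrite("pics/s17.png",cv2.resize(c["img"][60:300,180:440],(650,600),interpolation=cv2.INTER_CUBIC))
E
```

```text
t 35.65 grasp [ 627.95 -142.12  247.92] x [-0. -0. -1.] y [ 0.04  1.   -0.  ] F [ 0.01 -0.76  0.98] w 0.0
[ 46.   132.25 247.92]
t 35.6 d [  1.2   0.6 -92.9] rv [-0.1 -0.3  0. ] n 4
4 x [[23.2, 0.2, 0.4], [-0.02, -0.07, 0.01]]
```

View pics/s17.png

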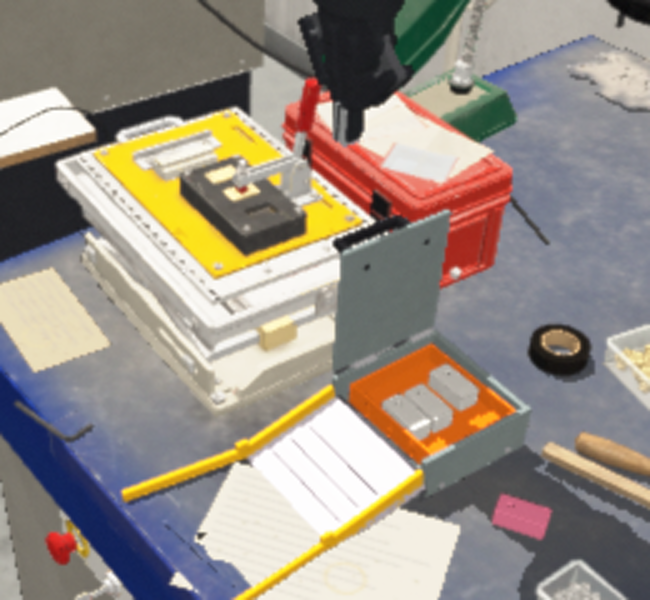

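>>> move_arm --deltas '[[[22,0,0],[0,0,0]],[[22,0,0],[0,0,0]],[[22,0,0],[0,0,0]],[[18,0,0],[0,0,0]],[[6,0,0],[0,0,0]],[[0,0,0],[0,0,0]],[[0,0,0],[0,0,0]]]'

```text
t: 36.4
eef_pos: [629.3, -150.3, 331.3]
tool_rot: [0.016, 0.707, -0.019, 0.707]
force: [-0.3, 0.5, 0.5]
grip_width: 0.3
```

```bash
python3 - <<'E'
from h import *
p,M=where(173); print(w2d(p))
E
```

```text
t 36.4 grasp [ 629.42 -151.04  158.31] x [ 0. -0. -1.] y [ 0.05  1.   -0.  ] F [-0.28  0.46  0.52] w 0.3
[ 47.82 123.39 158.31]
```

>>> move_arm --deltas '[[[3,0,0],[0,0,0]],[[0,-10,0],[0,0,0]],[[0,-12,0],[0,0,0]],[[0,-12,0],[0,0,0]],[[0,-12,0],[0,0,0]],[[0,0,0],[0,0,0]]]'

```text
t: 37.0
eef_pos: [629.3, -193.0, 336.3]
tool_rot: [0.016, 0.703, -0.016, 0.711]
force: [-0.7, 0.4, 0.7]
grip_width: 0.1
```

```bash
python3 - <<'E'
from h import *
p,M=where(173); print(w2d(p))
c=viewer.capture("scene"); cv2.imwrite("pics/s18.png",cv2.resize(c["img"][100:300,220:440],(660,600),interpolation=cv2.INTER_CUBIC))
E
```

```text
t 37.0 grasp [ 631.47 -193.04  163.32] x [ 0.01  0.   -1.  ] y [0.05 1.   0.  ] F [-0.67  0.37  0.74] w 0.1
[ 51.48  81.5  163.32]
```

View pics/s18.png

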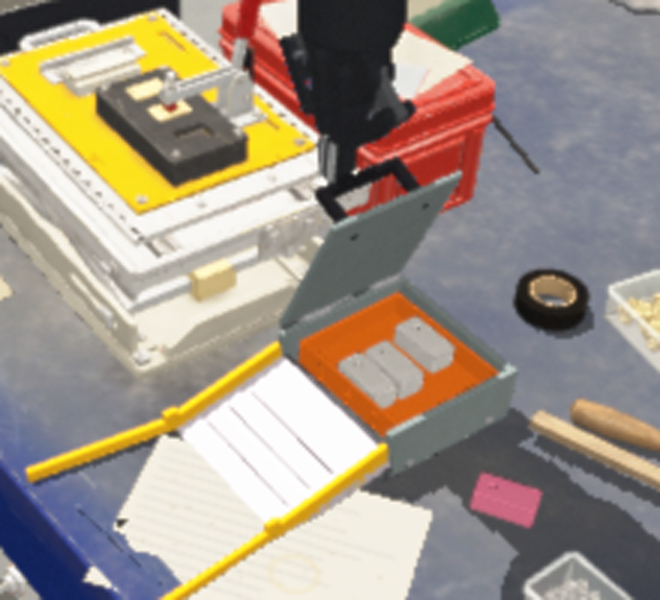

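>>> move_arm --deltas '[[[4,-10,0],[0,0,0]],[[4,-12,0],[0,0,0]],[[4,-12,0],[0,0,0]],[[3,-12,0],[0,0,0]],[[3,-12,0],[0,0,0]],[[0,0,0],[0,0,0]]]'

```text
t: 37.65
eef_pos: [626.6, -255.5, 315.1]
tool_rot: [0.016, 0.703, -0.016, 0.711]
force: [0.3, 0.6, -0.1]
grip_width: 0.1
```

```bash
python3 - <<'E'
from h import *
p,M=where(173); print(w2d(p))
c=viewer.capture("scene"); cv2.imwrite("pics/s19.png",cv2.resize(c["img"][100:300,220:440],(660,600),interpolation=cv2.INTER_CUBIC))
E
```

```text
t 37.65 grasp [ 628.4  -255.44  142.1 ] x [ 0.01  0.   -1.  ] y [0.04 1.   0.  ] F [ 0.28  0.64 -0.09] w 0.1
[ 50.8   19.02 142.1 ]
```

View pics/s19.png

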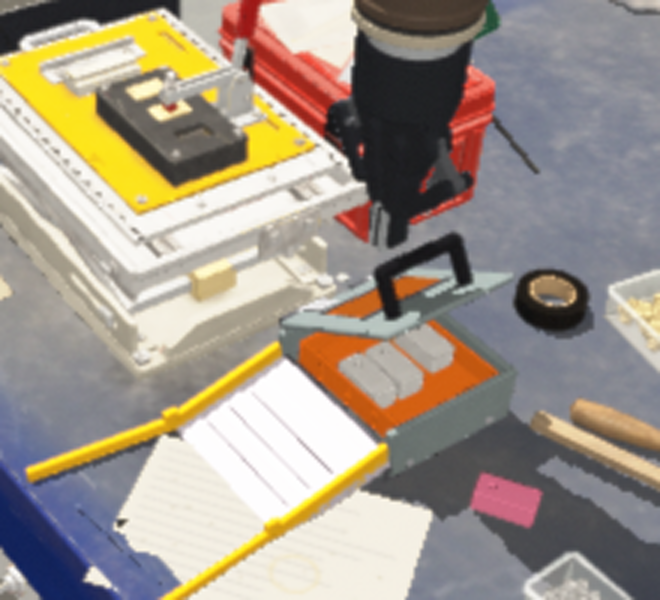

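The hood is falling shut on its own. I retreat upward and wait.

>>> move_arm --deltas '[[[-30,0,0],[0,0,0]],[[-45,0,0],[0,0,0]],[[-45,0,0],[0,0,0]],[[-40,0,0],[0,0,0]],[[-20,0,-40],[0,0,0]],[[0,0,-45],[0,0,0]],[[0,0,-45],[0,0,0]],[[0,0,-30],[0,0,0]],[[0,0,0],[0,0,0]],[[0,0,0],[0,0,0]],[[0,0,0],[0,0,0]],[[0,0,0],[0,0,0]]]'

```text
t: 38.9
eef_pos: [462.3, -241.4, 501.4]
tool_rot: [0.013, 0.702, -0.012, 0.712]
force: [-0.5, 0.1, 0.1]
grip_width: 0.2
```

>>> move_arm --deltas '[[[0,0,0],[0,0,0]],[[0,0,0],[0,0,0]],[[0,0,0],[0,0,0]],[[0,0,0],[0,0,0]],[[0,0,0],[0,0,0]],[[0,0,0],[0,0,0]],[[0,0,0],[0,0,0]],[[0,0,0],[0,0,0]],[[0,0,0],[0,0,0]],[[0,0,0],[0,0,0]],[[0,0,0],[0,0,0]],[[0,0,0],[0,0,0]]]'

```text
t: 40.1
eef_pos: [464.5, -241.0, 500.4]
tool_rot: [0.013, 0.702, -0.01, 0.712]
force: [-0.7, 0.3, 0.1]
grip_width: -0.1
```

```bash
python3 - <<'E'
from h import *
where(173)
c=viewer.capture("scene"); cv2.imwrite("pics/s20.png",cv2.resize(c["img"][100:340,120:440],(800,600),interpolation=cv2.INTER_CUBIC))
W=cloud(c)
m=(W[...,0]>560)&(W[...,0]<720)&(W[...,1]>-360)&(W[...,1]<-200)
D=np.array([w2d(q) for q in W[m]])
q=D[(D[:,0]>2)&(D[:,0]<25)&(D[:,2]>45)&(D[:,2]<75)]; print("hood top z vs y",len(q),np.polyfit(q[:,1],q[:,2],1),np.median(q,0))
h=D[(D[:,2]>80)&(D[:,2]<130)]; print("handle",np.median(h,0),h.max(0))
E
```

```text
t 40.1 grasp [ 466.74 -240.16  327.4 ] x [ 0.01  0.01 -1.  ] y [0.03 1.   0.01] F [-0.67  0.26  0.09] w -0.1
hood top z vs y 497 [-0.01 56.12] [14.14 -9.81 55.72]
handle [ 52.55 -50.77  93.5 ] [ 95.34 -42.54  99.22]
```

View pics/s20.png

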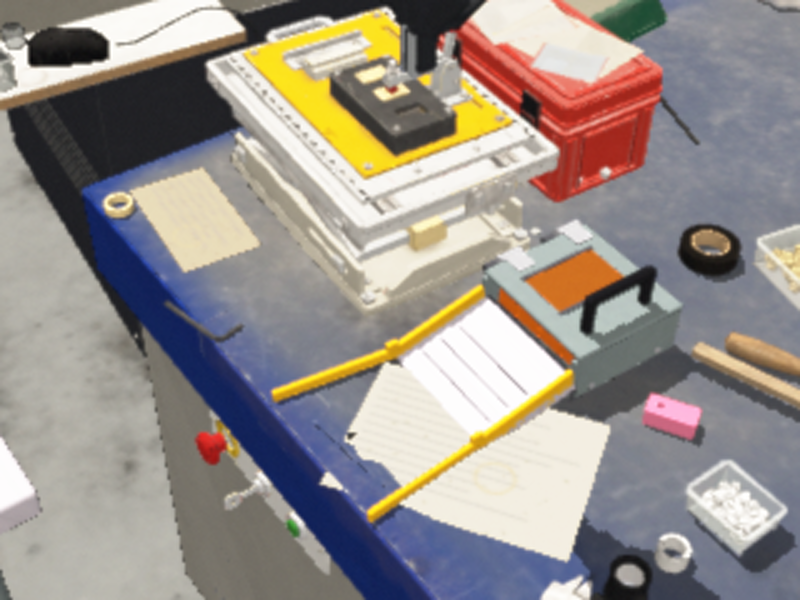

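The hood is shut and level (slope about -0.01, top at 56 mm). One last look for any block left on the bench, then I hand in.

```bash
python3 - <<'E'
from h import *
for n in ("top","scene"):
    c=viewer.capture(n); print(n,[(np.round(d["centre"]).tolist(),round(d["confidence"],2),np.round(px2w(c,*d["centre"]),0)) for d in finder.boxes_of("block_a_mid",c)])
    cv2.imwrite(f"pics/end_{n}.png",cv2.resize(c["img"],(800,600),interpolation=cv2.INTER_CUBIC))
where()
E
```

```text
top []
scene []
t 40.35 grasp [ 466.52 -240.29  345.4 ] x [ 0.01  0.01 -1.  ] y [0.03 1.   0.01] F [ 0.85  0.18 -0.41] w 0.0
```

View pics/end_top.png

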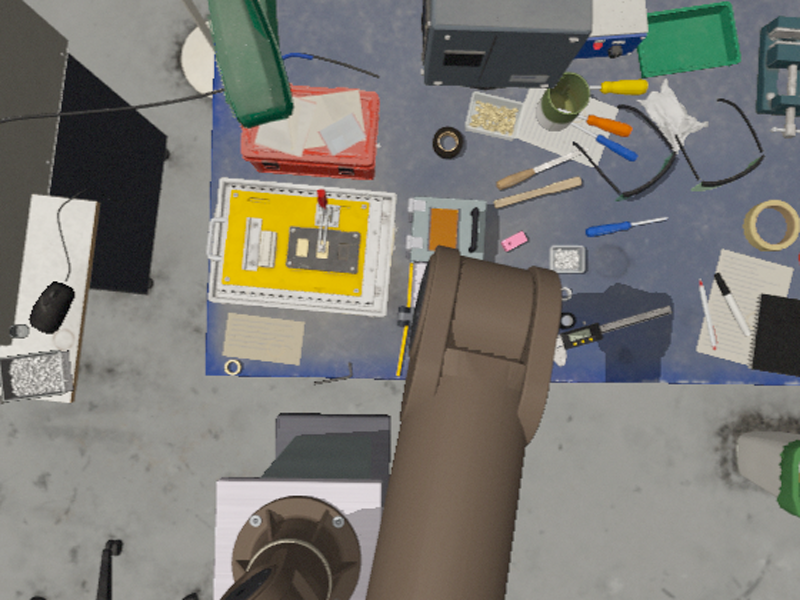

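No aluminium blocks remain on the bench. Only the pink look-alike is left, at px (515,241), and the bystanders that show are in place. Handing in.

```bash
python3 - <<'E'
from h import *
print(ticket.sign_off())
E
```

```text
the job is handed in; nothing more can be done
None
```

I finished the job and handed it in at about 40 s of the 208 s allowed; sign-off gives no verdict.

I raised the hood until its springs held it. I laid the three aluminium blocks flat and side by side in the crate at the foot of the ramp. I then slid the crate up the ramp over the lip, pushed the hood past its balance point, and it fell shut.

**Last checks:**
- **Crate:** before the hood closed, the rim was level at about 40 mm and spanned 8 to 112 mm past the lip. That puts its origin about 60 mm past the dock's.
- **Blocks:** all three were in one layer at that point. Afterwards, neither camera nor the finder showed another aluminium block on the bench.
- **Hood:** its top is level at about 56 mm, with a fitted slope of about 0.01.
- **Bystanders:** I never touched the rings, loupe or parts box. In the last pictures both rings, the loupe and the parts box looked unmoved by eye; I did not re-measure their positions.
- **Robot:** the arm was clear of everything.

**What went wrong and was mended:**
- The first grip on the handle was too near the fingertips, so I redid it deeper.
- A 15° lean at the blocks ran into a wrist joint limit, so I used about 6° instead.
- The gripper tilted slightly during the push up the ramp and was corrected.

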